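# Lock a scoop bin into its counter dock with the reversible ratchet

### The job

Push the empty scoop bin straight back along the dock until it is fully home against the end stop. Then flip the ratchet's direction lever over to its tightening side, check that the handle now free-wheels by swinging it all the way anticlockwise (seen from above), and work the handle to and fro, clockwise being the pull that closes the jaw, until the jaw has clamped the bin against the fence and goes no further. Finish with the handle swung back all the way anticlockwise, the jaw still tight and the lever still on tighten; leave the hand scoop and the loose black cap on the dock undisturbed.

Things in the scene. Friction and masses are not known exactly. Their poses are not given: they have to be found in the camera images.
- dock: Bin dock: steel plate 280 x 300 x 12 mm fixed on the counter at a varying position and yaw. Origin on the counter; x points away from the robot along the push, y left. Plate spans x -150..130, y -160..140. A channel along x takes the bin: fixed fence on the left (inner face y 115, x -25..95, flared lead-in from x -70, top at z 55), moving jaw on the right, end stop (face x 95, z 55) at the far end.
- jaw_face (a point): Middle of the moving jaw's rubber face, 34 mm above the counter, at y -9 in the dock frame when open. The face is 100 mm long (x -15..85 in the dock frame, plus a flared lead-in from x -42), 54 mm high. It moves towards +y (the fence) as the spindle turns. Its sprung pad presses the bin with up to about 17 N.
- bin_mid (a point): Centre (half-way up) of the empty scoop bin: clear box, black base, black lid sloping down to the front; 130 (x) x 100 (y) x 85 mm, 0.35-0.65 kg, loose on the dock plate (underside at z 12), 60-110 mm short of home, up to 0.1 rad askew. Its front wall is upright to z 66. Home: on the end stop, centre at dock x 30; clamped: also on the fence, dock y 65 (mm). 2-4 N slides it.
- ratchet_axis (a point): A point on the ratchet's upright axis, 40 mm above the counter, at x 0, y -100 mm in the dock frame. Round it turn the toothed wheel (15 to 28 mm above the counter), and above that the handle bar (34 to 46 mm). The direction lever lies above the bar (49 to 57 mm).
- knob (a point): The black upright knob at the handle's end, 22 mm in diameter, from 44 to 100 mm above the counter; this point is on its axis 75 mm above the counter, 145 mm from the ratchet's axis. It does not turn in the handle.
- handle (a joint): Handle angle about the ratchet axis (rad), grows CLOCKWISE seen from above, end stops at -0.8 and 0.8. At 0 the handle points from the axis midway between the dock's -x and -y; at -0.8 roughly to -y, at 0.8 roughly to -x. Starts between -0.15 and 0.45. Free-wheeling takes 1 to 2 N at the knob, driving the jaw 4 to 7 N.
- lever (a joint): Direction lever's angle relative to the handle (rad), grows clockwise from above, -0.5 to 0.5, stays where left. Near -0.5 (start): drives anticlockwise (opens), free-wheels clockwise. Near +0.5: drives clockwise (tightens), free-wheels anticlockwise. Pivot on the handle 58 mm out from the ratchet axis; the black lever, 64 mm long, points from it back inwards over the axis.
- lever_tab (a point): Centre of the black upright tab at the lever's inner end, where it is pushed sideways: 24 mm along the lever, 8 mm thick, 54 to 88 mm above the counter, 58 mm from the lever's pivot. Looking outwards along the handle from the axis, it starts about 25 mm right of the handle's middle line and belongs about 25 mm left of it for tightening. 1 to 2 N moves it; that hardly turns the handle.
- spindle (a joint): Turn of the toothed wheel (rad), grows clockwise from above, 0 at the start, range -0.3 to 2.2 (hard stop, jaw fully closed). The jaw moves 14 mm per rad towards the fence and has pushed the bin onto the fence at about 1.8. 18 teeth: up to 0.35 rad of a stroke is lost before one catches, so about two full strokes are needed. Stays where it is left by friction.
- scoop_mid (a point): Bystander: black plastic hand scoop, 85 x 60 x 40 mm with a 75 mm handle, lying to the left; point at its bowl's centre
- cap_mid (a point): Bystander: black knobbed cap, 56 mm in diameter, 34 mm high, standing on the dock plate's far right corner; point half-way up
Things that resemble listed ones, but are neither listed nor needed, are in the scene too. Leave any blue or turquoise look-alike of the part that bears bin_mid alone.

How it is judged:
By the outcome, as a careful person would: the job done as asked, in the order asked, and still so for the second after the job is handed in, with the robot touching nothing.
It also fails if it takes over 72 s, if anything falls off the work surface, if the arm or the gripper's body presses on something with over 40 N, if the wrist force passes 120 N, or if a joint passes its speed limit or range.

### The arm

A 6-joint arm with a two-finger parallel gripper is mounted at the origin on the work surface. World frame = base frame: x ahead of the robot, y to its left, z up, the work surface at z = 0. Lengths are in mm, angles in rad, forces in N, time in s.
With the tool pointing down it reaches from about 425 to 925 mm from the base axis. Payload 12.5 kg.
Tool frame: the origin (TCP) lies between the finger pads; the fingertips stand 25 mm ahead of it and the grasp point (between the pads) lies 6 mm ahead of it; z points along the fingers, y is the direction in which the jaws open and shut (so a half turn about z gives the same grasp; the last joint's range is limited). The gripper opens to 85 mm and grips with 20 to 120 N. Pads are 22 mm wide; open, the fingers measure 114 mm over their backs; the gripper's body (76 mm by 85 mm) begins 54 mm behind the grasp point. The pads swing forward as they close: fully open they stand 13 mm farther back than shut.
Start: joints at [-1.272, 0.491, 1.559, -0, 1.092, -0.106], TCP at [246.17, -574.493, 256.327] pointing down, gripper open.
Joint ranges: [-3.1, 3.1], [-0.84, 2.19], [0.05, 2.79], [-1.13, 4.28], [0.06, 2.93], [-2.69, 2.69]. Speed limits (rad/s): [2.22, 2.22, 2.79, 3.14, 3.14, 3.14].

### API

Orientations are given as a 3x3 rotation matrix whose columns are the frame's x, y, z axes.
In Python, from workcell import * gives the robot as it stands.
- The arm moves only by the tool step_arm, never from a script. Its argument "steps" is a list of rows, each a list of 7 numbers: the turn, a rotation vector about the tool's x, y, z in degrees, then the shift along the tool's x, y, z in m, then the closure, from 0 (fully open) to 1 (shut). In form: [[wx, wy, wz, tx, ty, tz, claw], ...]. A call has 1 to 8 rows; each row is the pose to reach, as a shift and turn from the pose commanded when the call began, along the tool's axes at that moment; what a row does not reach only later rows make up. A row lasts 1/8 s, in which the tool goes at most 62.5 mm and 10.7 degrees, less where a joint would pass 70% of its speed; a pose out of reach is approached as far as the arm can. A call with a gripper value outside its range is refused whole. The fingers move at their own pace and stop on an object; "newtons" is the grip in N (left out, the last holds). Time passes only in rows, so rows that repeat a pose let the fingers close. It gives the time, the measured TCP pose, the force and the opening at its end, in the units of the state.
- get_obs(): the state, without advancing time (a new reading comes with each control period).
- camera(name): name is "scene" or "side" or "wrist"; returns the picture (384x512x3 uint8, red, green, blue); there is no depth.
- camera_params(name): a dict with "fx", "fy", "cx", "cy" (pixels), "R" (3x3) and "t" (3): a world point X has camera coordinates R X + t; the wrist camera has in their place "T_tool_cam" (4x4, takes a point from camera to tool coordinates, whose origin is the TCP and whose axes are the flange's). Camera axes: x right, y down, z forward; pixel columns grow to the right and rows downward; lengths in mm; the calibration is good to about 2 mm. The wrist camera is an equidistant fisheye: a pixel r from the principal point sees the ray r / f radians off the axis. A picture is of the moment at which its call begins: read the wrist's pose just before it. camera_params takes no time and is no camera call.
- close_job(): hands the job in, once; it reports no verdict.
Trained networks look in the newest picture that a camera, given by its name, has taken for a name from the list of things; names that differ only in an ending like _2 or _b are one class to them, and where a whole thing is asked for, a point or a joint stands for the part that bears it (a point fixed in the world has none). Each returns a list of dicts, best first, with "p" (0 to 1); they miss things now and then, are a little off and sometimes report something else, mostly with a low value. They report only what shows in the picture. A call takes as long as a camera call. They do not tell look-alikes from the thing itself.
- silhouettes(camera, label): "region" (384x512 bool, what is visible of it) and "at" ([row, column] in pixels, amid what is visible of it).
The state is a dict: "t": time; "joint_pos": joint angles; "dq": joint speeds; "joint_torque": joint torques, N m; "position": TCP position; "tool_rot": TCP orientation; "force": force on the tool from outside, world axes, zero at the start; "wrist_torque": the same for the moment, N m; "grip_width": finger opening in mm.
Only numpy, scipy, OpenCV 4.12 (cv2) and the standard library are available. Lean on these libraries where they do the work, as an engineer would, in place of code of your own. Each camera call takes 0.05 s, during which the arm holds its last target.

## Working session

There is one attempt and no reset: what is moved stays moved. The work goes in short steps, Python scripts to look and compute and a tool call to move; the robot and the scene stay as the last step left them, time stands still between calls to the robot, and variables do not carry over. Pictures are saved under pics/ and viewed, and the job is handed in when it is done.

Besides the shell and the picture viewer there is one more tool, called after "Call:" by a JSON object that holds its "api" and its "payload". step_arm: Moves the arm, as the interface text tells. Its arguments: {"type":"object","properties":{"steps":{"type":"array"},"newtons":{"type":"number"}},"required":["steps"]}

```bash
ls; mkdir -p pics; python3 - <<'E'
from workcell import *
import cv2
o=get_obs();print(o)
for n in ["scene","side","wrist"]:
    im=camera(n);cv2.imwrite(f"pics/{n}0.png",im[:,:,::-1]);print(n,camera_params(n))
E
```

```text
pics
{'t': 0.0, 'joint_pos': array([-1.27160657e+00,  4.91557305e-01,  1.55946804e+00, -2.12107473e-05,
        1.09172096e+00, -1.05598762e-01]), 'dq': array([ 0.00041202,  0.00257177,  0.00016666, -0.00011835,  0.00359221,
       -0.00024991]), 'joint_torque': array([-3.84154137e-04, -6.18441439e+01, -2.61593252e+01, -8.21104959e-05,
        4.00401856e-03, -1.99826076e-05]), 'position': array([ 246.09509545, -574.28014757,  255.72272899]), 'tool_rot': array([[ 9.19181869e-01,  3.93833167e-01, -3.58021061e-04],
       [ 3.93833317e-01, -9.19181220e-01,  1.09685379e-03],
       [ 1.02891166e-04, -1.14920874e-03, -9.99999334e-01]]), 'force': array([-0.44928113, -0.56915716,  0.01423702]), 'wrist_torque': array([ 0.01858237,  0.05196935, -0.01389258]), 'grip_width': 85.00592737146376}
scene {'fx': 409.32539108470803, 'fy': 409.32539108470803, 'cx': 253.98850712879164, 'cy': 193.5190968754723, 'R': array([[ 0.10467517,  0.99444278, -0.01125508],
       [ 0.60038442, -0.07221068, -0.7964447 ],
       [-0.79283142,  0.07661061, -0.60460661]]), 't': array([-164.47713242, -251.79995514, 1376.44473279])}
side {'fx': 474.0590236035077, 'fy': 474.0590236035077, 'cx': 263.4447089490626, 'cy': 196.08048655018712, 'R': array([[-0.7349501 , -0.67811915, -0.00166725],
       [-0.34001784,  0.37063863, -0.86430022],
       [ 0.58671648, -0.63465064, -0.5029735 ]]), 't': array([446.7067809 , 209.16048719, 877.06709835])}
wrist {'fx': 297.3186396354542, 'fy': 297.3186396354542, 'cx': 254.60681250777304, 'cy': 187.4088824884062, 'T_tool_cam': array([[ 5.88888973e-04, -9.63188524e-01, -2.68826192e-01,
         6.84862141e+01],
       [ 9.99999614e-01,  3.91942192e-04,  7.86286940e-04,
         5.48198823e-01],
       [-6.51978230e-04, -2.68826551e-01,  9.63188383e-01,
        -1.16798909e+02],
       [ 0.00000000e+00,  0.00000000e+00,  0.00000000e+00,
         1.00000000e+00]])}
```

View pics/scene0.png

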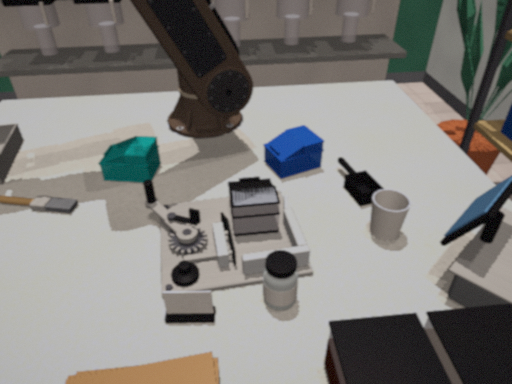

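View pics/side0.png

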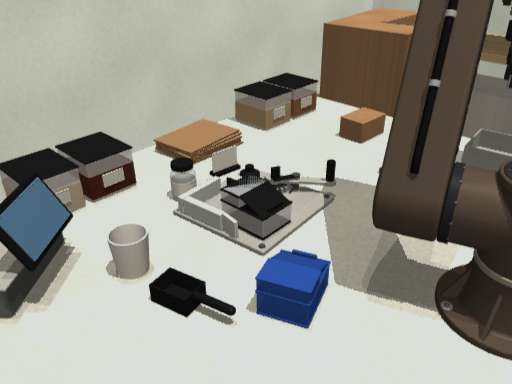

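View pics/wrist0.png

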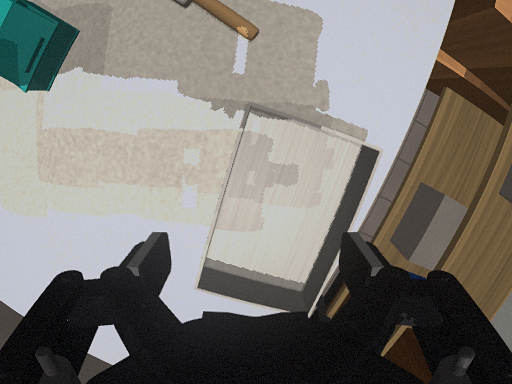

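```bash
cat > h.py <<'E'
import numpy as np,cv2
from workcell import *
def ray(cam,uv,pose=None):
    p=camera_params(cam)
    if cam!="wrist":
        d=np.array([(uv[0]-p["cx"])/p["fx"],(uv[1]-p["cy"])/p["fy"],1.])
        return -p["R"].T@p["t"],p["R"].T@d
    pos,rot=pose
    a=np.array([(uv[0]-p["cx"])/p["fx"],(uv[1]-p["cy"])/p["fy"]]);r=np.hypot(*a)
    d=np.array([*(a/max(r,1e-9)*np.sin(r)),np.cos(r)])
    T=p["T_tool_cam"]
    return pos+rot@T[:3,3],rot@T[:3,:3]@d
def at_z(cam,uv,z,pose=None):
    o,d=ray(cam,uv,pose);return o+d*(z-o[2])/d[2]
def proj(cam,X,pose=None):
    p=camera_params(cam);X=np.asarray(X,float)
    if cam!="wrist":
        c=p["R"]@X+p["t"];return np.array([p["fx"]*c[0]/c[2]+p["cx"],p["fy"]*c[1]/c[2]+p["cy"]])
    pos,rot=pose;T=p["T_tool_cam"]
    c=T[:3,:3].T@(rot.T@(X-pos)-T[:3,3])
    th=np.arctan2(np.hypot(c[0],c[1]),c[2]);q=c[:2]/np.hypot(c[0],c[1])
    return np.array([p["cx"],p["cy"]])+p["fx"]*th*q
E
python3 - <<'E'
import cv2
im=cv2.imread('pics/scene0.png')
cv2.imwrite('pics/s0c.png',cv2.resize(im[160:330,130:330],None,fx=4,fy=3.5,interpolation=cv2.INTER_CUBIC))
im=cv2.imread('pics/side0.png')
cv2.imwrite('pics/d0c.png',cv2.resize(im[135:255,160:350],None,fx=4,fy=4,interpolation=cv2.INTER_CUBIC))
E
```

```text
(no output)
```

View pics/s0c.png

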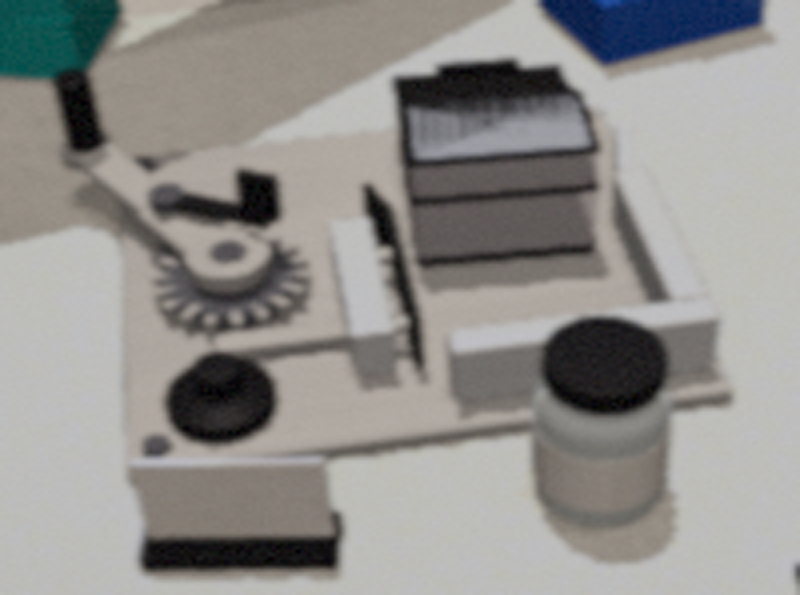

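View pics/d0c.png

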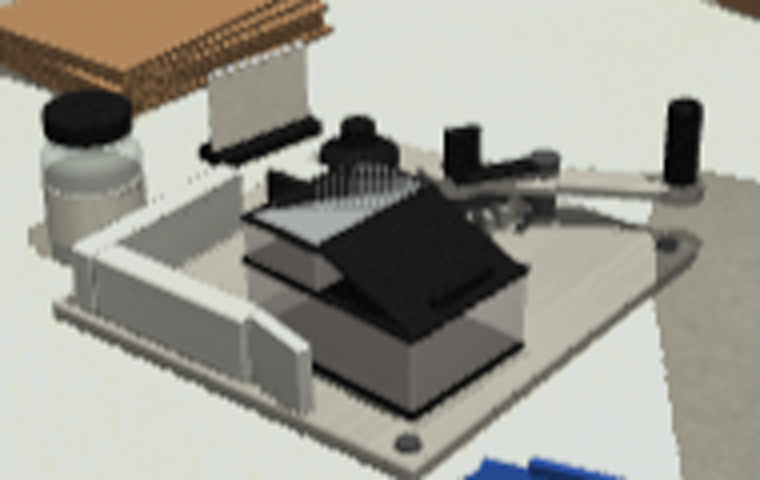

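```bash
python3 - <<'E'
from h import *
from scipy.optimize import least_squares
F=[("scene",(130,140,12),(312.5,269.5)),("scene",(0,-100,46),(187.2,231.4)),("side",(-150,140,12),(264,251)),("side",(130,140,12),(174.5,210.5)),("side",(-150,-160,12),(335,194.5)),("scene",(-150,-160,12),None)]
F=[f for f in F if f[2]]
def W(q,X):
    c,s=np.cos(q[2]),np.sin(q[2]);return np.array([q[0]+c*X[0]-s*X[1],q[1]+s*X[0]+c*X[1],X[2]])
r=lambda q:np.concatenate([proj(c,W(q,X))-uv for c,X,uv in F])
s=least_squares(r,[600,-150,0]);print(s.x,s.fun.round(1))
q=s.x
for n in [(0,-100,46),(-150,-160,12),(130,-160,12)]:print(n,W(q,n),proj("scene",W(q,n)))
k=at_z("scene",(130+70/4,160+75/3.5),100);print("knob",k)
E
```

```text
[5.98314505e+02 5.74544416e+01 9.56584749e-02] [ 0.6  0.2 -1.1 -0.2  0.7  0.6 -1.3 -0.7  0.2  0.8]
(0, -100, 46) [607.86577054 -42.08837999  46.        ] [186.09532575 231.23221642]
(-150, -160, 12) [ 464.28229738 -116.14097101   12.        ] [158.48051592 204.15336138]
(130, -160, 12) [743.00219783 -89.39742796  12.        ] [160.96167316 294.72230421]
knob [ 491.93643701 -124.98889135  100.        ]
```

```bash
cat >> h.py <<'E'
Q=np.array([598.3,57.45,0.0957])
def D2W(X,q=Q):
    c,s=np.cos(q[2]),np.sin(q[2]);return np.array([q[0]+c*X[0]-s*X[1],q[1]+s*X[0]+c*X[1],X[2]])
def W2D(X,q=Q):
    c,s=np.cos(q[2]),np.sin(q[2]);x,y=X[0]-q[0],X[1]-q[1];return np.array([c*x+s*y,-s*x+c*y,X[2]])
def sh(*targets,frame="d"):
    o=get_obs();R=o["tool_rot"]
    for t in targets:
        w=D2W(t) if frame=="d" else np.array(t,float)
        print(t,"->",(R.T@(w-o["position"])/1000).round(4))
def st():
    o=get_obs();print("t",o["t"].__round__(2),"W",o["position"].round(1),"D",W2D(o["position"]).round(1),"yaw rel dock deg",np.degrees(np.arctan2(o["tool_rot"][1,0],o["tool_rot"][0,0])-Q[2]).round(2),"F",o["force"].round(1),"g",round(o["grip_width"],1));return o
E
python3 - <<'E'
from h import *
st();sh((500,-250,330),(560,0,320),frame="w")
E
```

```text
t 0.15 W [ 246.1 -574.3  255.9] D [-411.  -595.3  255.9] yaw rel dock deg 17.71 F [0.2 0.5 0.8] g 85.5
(500, -250, 330) -> [ 0.3611 -0.1982 -0.0739]
(560, 0, 320) -> [ 0.5147 -0.4044 -0.0638]
```

Call:
{"api": "step_arm", "payload": {"steps": [[0, 0, 4, 0.07, -0.04, -0.02, 0], [0, 0, 8, 0.13, -0.07, -0.04, 0], [0, 0, 12, 0.19, -0.1, -0.06, 0], [0, 0, 14, 0.25, -0.13, -0.074, 0], [0, 0, 17.7, 0.31, -0.165, -0.074, 0], [0, 0, 17.7, 0.361, -0.2, -0.07, 0], [0, 0, 17.7, 0.41, -0.26, -0.07, 0], [0, 0, 17.7, 0.45, -0.32, -0.064, 0]]}}

```text
t: 1.15
position: [515.2, -167.5, 323.3]
tool_rot: [[0.995, 0.096, 0.0], [0.096, -0.995, -0.0], [0.0, 0.0, -1.0]]
force: [0.7, -0.6, -0.1]
grip_width: 85.3
```

```bash
python3 - <<'E'
from h import *
st();sh((560,0,320),frame="w")
E
```

```text
t 1.15 W [ 515.2 -167.5  323.3] D [-104.2 -216.   323.3] yaw rel dock deg 0.01 F [ 0.7 -0.6 -0.1] g 85.3
(560, 0, 320) -> [ 0.0606 -0.1624  0.0032]
```

Call:
{"api": "step_arm", "payload": {"steps": [[0, 0, 0, 0.02, -0.06, 0, 0], [0, 0, 0, 0.04, -0.11, 0, 0], [0, 0, 0, 0.06, -0.16, 0, 0], [0, 0, 0, 0.06, -0.16, 0, 0], [0, 0, 0, 0.06, -0.16, 0, 0]]}}

```text
t: 1.78
position: [558.7, -4.5, 323.2]
tool_rot: [[0.995, 0.096, -0.001], [0.096, -0.995, -0.0], [-0.001, 0.0, -1.0]]
force: [-0.6, -0.8, -0.3]
grip_width: 85.0
```

```bash
python3 - <<'E'
from h import *
o=st();P=(o["position"],o["tool_rot"])
im=camera("wrist")[:,:,::-1].copy()
for l in ["bin_mid","knob","lever_tab","handle"]:
    for s in silhouettes("wrist",l): print(l,s["p"],s["at"],s["region"].sum())
cv2.imwrite("pics/w1raw.png",im)
im=cv2.resize(im,None,fx=1.5,fy=1.5)
for X in [(0,-100,46),(-150,-160,12),(130,-160,12),(130,140,12),(-150,140,12),(95,115,55),(95,15,55),(-25,115,55)]:
    p=proj("wrist",D2W(X),P)*1.5;cv2.circle(im,tuple(p.astype(int)),3,(0,0,255),-1)
cv2.imwrite("pics/w1.png",im);st()
E
```

```text
t 1.77 W [558.7  -4.5 323.2] D [-45.3 -57.9 323.2] yaw rel dock deg 0.05 F [-0.6 -0.8 -0.3] g 85.0
bin_mid 0.92 [264.3, 98.0] 980
bin_mid 0.86 [301.4, 327.8] 1314
bin_mid 0.75 [165.3, 169.6] 8068
knob 0.71 [158.9, 305.2] 2811
lever_tab 0.68 [150.4, 290.4] 673
handle 0.81 [158.6, 303.7] 2923
t 2.02 W [558.8  -5.4 323.5] D [-45.3 -58.8 323.5] yaw rel dock deg -0.08 F [-0.4 -0.3  0.1] g 85.4
```

View pics/w1.png

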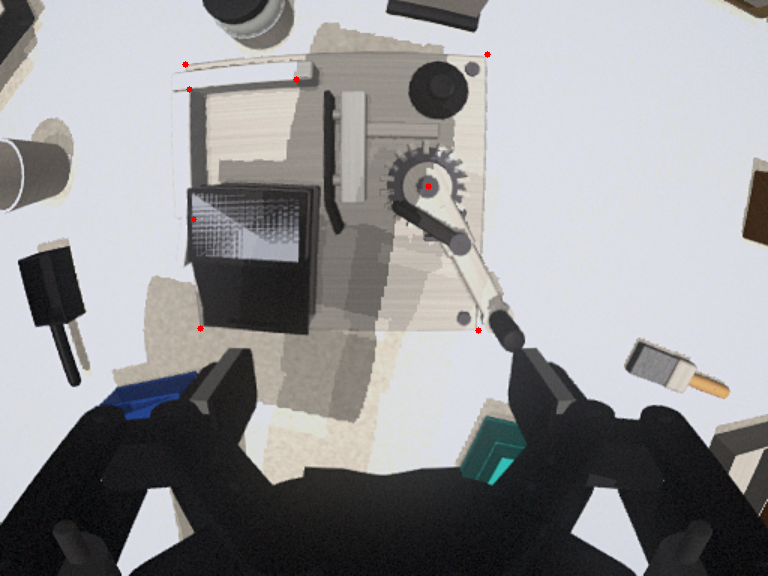

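```bash
python3 - <<'E'
from h import *
o=st();P=(o["position"]+[0,.5,-.2],o["tool_rot"])
for u,z in [((201,323),66),((308,333),66),((189,188),97),((310,187),97),((299,264),90),((190,262),90)]:
    print(u,z,W2D(at_z("wrist",np.array(u)/1.5,z,P)).round(1))
for u,z in [((512,342),100),((496,308),46),((460,244),57),((400,208),88),((428,187),46)]:
    print(u,z,W2D(at_z("wrist",np.array(u)/1.5,z,P)).round(1))
# scene checks of bin: front top corners hidden; side view front-bottom-left corner
print(W2D(at_z("side",(160+412/4,135+418/4),12)),W2D(at_z("side",(160+523/4,135+348/4),12)),W2D(at_z("side",(160+410/4,135+340/4),66)))
E
```

```text
t 2.02 W [558.8  -5.4 323.5] D [-45.3 -58.8 323.5] yaw rel dock deg -0.08 F [-0.4 -0.3  0.1] g 85.4
(201, 323) 66 [-122.1  113.    66. ]
(308, 333) 66 [-130.     8.5   66. ]
(189, 188) 97 [ 6.6 98.1 97. ]
(310, 187) 97 [ 3.1 -3.6 97. ]
(299, 264) 90 [-59.7   8.6  90. ]
(190, 262) 90 [-57.  105.7  90. ]
(512, 342) 100 [-125.6 -170.   100. ]
(496, 308) 46 [-113.3 -168.    46. ]
(460, 244) 57 [ -49.5 -128.    57. ]
(400, 208) 88 [-14.8 -73.3  88. ]
(428, 187) 46 [ -0.4 -99.7  46. ]
[-120.25701549  107.08370427   12.        ] [-129.47634551   11.91654527   12.        ] [-121.87546305  110.79472808   66.        ]
```

```bash
python3 - <<'E'
from h import *
for u in [(265,148),(298,128),(322,146),(323,166),(283,174)]: print("blue",u,at_z("scene",u,80).round(),at_z("scene",u,0).round())
for u in [(102,178),(136,138),(158,141),(157,179)]: print("teal",u,at_z("scene",u,80).round(),at_z("scene",u,0).round())
print(D2W((-172,57,0)))
sh((-172,57,180),(-172,57,50))
E
```

```text
blue (265, 148) [347. 159.  80.] [215. 176.   0.]
blue (298, 128) [251. 264.  80.] [104. 297.   0.]
blue (322, 146) [356. 308.  80.] [224. 347.   0.]
blue (323, 166) [449. 288.  80.] [331. 324.   0.]
blue (283, 174) [471. 186.  80.] [356. 207.   0.]
teal (102, 178) [ 436. -240.   80.] [ 316. -280.    0.]
teal (136, 138) [ 252. -183.   80.] [ 105. -216.    0.]
teal (158, 141) [ 276. -122.   80.] [ 133. -146.    0.]
teal (157, 179) [ 456. -110.   80.] [ 339. -132.    0.]
[421.64045183  97.75389608   0.        ]
(-172, 57, 180) -> [-0.1269 -0.1156  0.1434]
(-172, 57, 50) -> [-0.1269 -0.1157  0.2734]
```

Call:
{"api": "step_arm", "payload": {"steps": [[0, 0, 0, -0.04, -0.035, 0.02, 0.35], [0, 0, 0, -0.08, -0.07, 0.06, 0.35], [0, 0, 0, -0.123, -0.115, 0.09, 0.35], [0, 0, 0, -0.123, -0.115, 0.15, 0.35], [0, 0, 0, -0.123, -0.115, 0.21, 0.35], [0, 0, 0, -0.123, -0.115, 0.25, 0.35], [0, 0, 0, -0.123, -0.115, 0.274, 0.35], [0, 0, 0, -0.123, -0.115, 0.274, 0.35]]}}

```text
t: 3.02
position: [425.1, 97.8, 48.3]
tool_rot: [[0.995, 0.095, -0.003], [0.095, -0.995, -0.0], [-0.003, 0.0, -1.0]]
force: [-0.1, 0.1, -0.2]
grip_width: 55.3
```

```bash
python3 - <<'E'
from h import *
o=st()
for n in ["scene","side"]:
    im=camera(n)[:,:,::-1]; cv2.imwrite(f"pics/{n}2.png",cv2.resize(im[130:290,120:380],None,fx=3,fy=3))
E
```

```text
t 3.02 W [425.1  97.8  48.3] D [-168.6   56.7   48.3] yaw rel dock deg -0.04 F [-0.1  0.1 -0.2] g 55.3
```

View pics/side2.png

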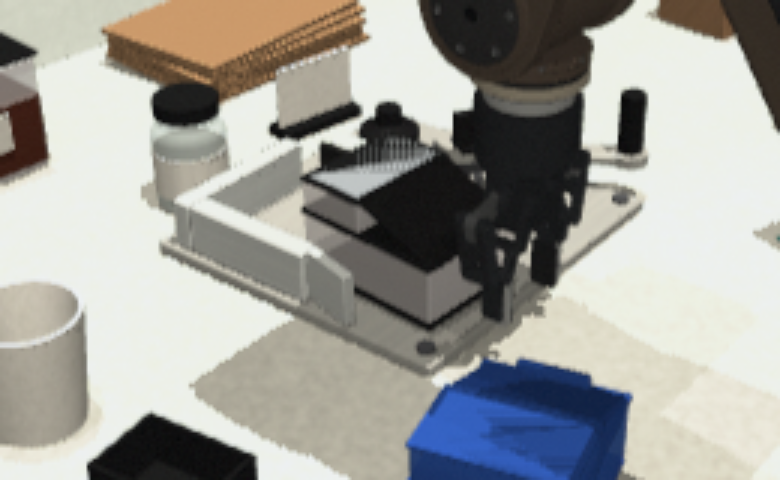

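Call:
{"api": "step_arm", "payload": {"steps": [[0, 0, 0, 0.012, 0, 0, 0.35], [0, 0, 0, 0.022, 0, 0, 0.35], [0, 0, 0, 0.032, 0, 0, 0.35], [0, 0, 0, 0.042, 0, 0, 0.35], [0, 0, 0, 0.054, 0, 0, 0.35], [0, 0, 0, 0.066, 0, 0, 0.35], [0, 0, 0, 0.078, 0, 0, 0.35], [0, 0, 0, 0.088, 0, 0, 0.35]]}}

```text
t: 4.12
position: [512.7, 106.8, 49.8]
tool_rot: [[0.995, 0.096, -0.002], [0.096, -0.995, -0.0], [-0.002, 0.0, -1.0]]
force: [-8.2, -0.6, 5.9]
grip_width: 55.7
```

```bash
python3 - <<'E'
from h import *
o=st()
for n in ["scene","side"]:
    im=camera(n)[:,:,::-1]; cv2.imwrite(f"pics/{n}3.png",cv2.resize(im[130:290,120:380],None,fx=3,fy=3))
st()
E
```

```text
t 4.12 W [512.7 106.8  49.8] D [-80.5  57.3  49.8] yaw rel dock deg 0.03 F [-8.2 -0.6  5.9] g 55.7
t 4.22 W [514.  106.8  49.8] D [-79.2  57.2  49.8] yaw rel dock deg 0.02 F [-0.2  0.2  4.5] g 55.5
```

View pics/scene3.png

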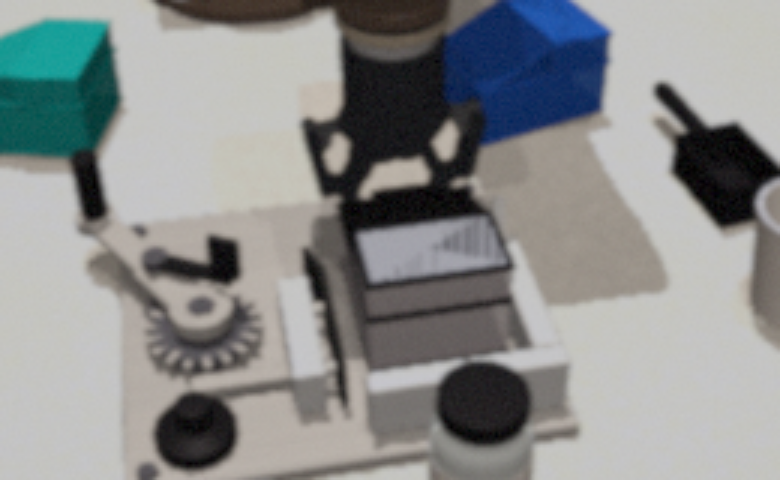

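Call:
{"api": "step_arm", "payload": {"steps": [[0, 0, 0, 0.01, 0, 0, 0.35], [0, 0, 0, 0.018, 0, 0, 0.35], [0, 0, 0, 0.024, 0, 0, 0.35], [0, 0, 0, 0.028, 0, 0, 0.35]]}}

```text
t: 4.72
position: [539.7, 109.4, 49.8]
tool_rot: [[0.995, 0.096, -0.003], [0.096, -0.995, -0.0], [-0.003, 0.0, -1.0]]
force: [-10.4, -1.4, 10.9]
grip_width: 55.5
```

Call:
{"api": "step_arm", "payload": {"steps": [[0, 0, 0, 0.003, 0, 0, 0.35], [0, 0, 0, 0.006, 0, 0, 0.35]]}}

```text
t: 4.97
position: [545.6, 109.9, 49.8]
tool_rot: [[0.995, 0.096, -0.003], [0.096, -0.995, -0.0], [-0.003, 0.0, -1.0]]
force: [-11.2, -0.9, 10.9]
grip_width: 55.5
```

```bash
python3 - <<'E'
from h import *
o=st()
for n in ["scene","side"]:
    im=camera(n)[:,:,::-1]; cv2.imwrite(f"pics/{n}4.png",cv2.resize(im[140:260,150:340],None,fx=4,fy=4,interpolation=cv2.INTER_CUBIC))
st()
E
```

```text
t 4.97 W [545.6 109.9  49.8] D [-47.5  57.3  49.8] yaw rel dock deg 0.02 F [-11.2  -0.9  10.9] g 55.5
t 5.08 W [546.1 110.   49.8] D [-47.   57.3  49.8] yaw rel dock deg 0.02 F [-8.2 -1.2  8.7] g 55.6
```

View pics/scene4.png

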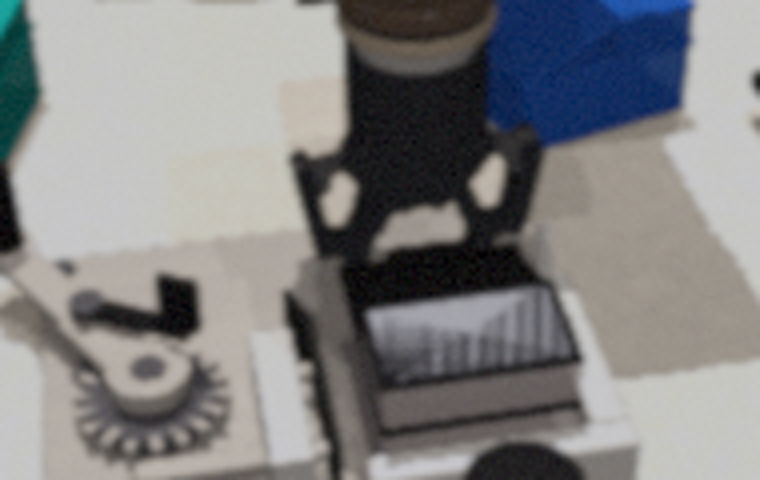

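View pics/side4.png

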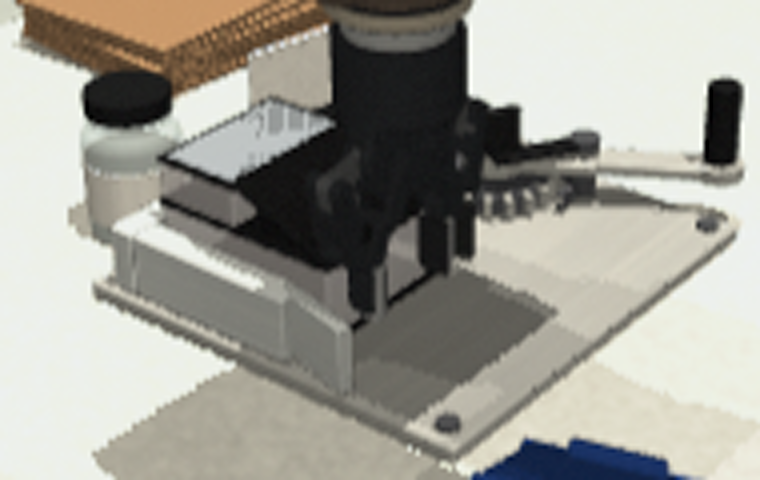

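Call:
{"api": "step_arm", "payload": {"steps": [[0, 0, 0, -0.004, 0, -0.004, 0.35], [0, 0, 0, -0.004, 0, -0.01, 0.35], [0, 0, 0, 0, 0, -0.01, 0.35]]}}

```text
t: 5.45
position: [546.6, 110.0, 60.0]
tool_rot: [[0.995, 0.096, -0.001], [0.096, -0.995, -0.0], [-0.001, 0.0, -1.0]]
force: [-17.6, -1.9, 13.3]
grip_width: 55.4
```

Call:
{"api": "step_arm", "payload": {"steps": [[0, 0, 0, 0.003, 0, 0, 0.35], [0, 0, 0, 0.005, 0, 0, 0.35]]}}

```text
t: 5.7
position: [546.9, 110.1, 59.5]
tool_rot: [[0.995, 0.096, -0.012], [0.096, -0.995, -0.001], [-0.012, 0.0, -1.0]]
force: [-34.9, -4.6, 28.5]
grip_width: 55.9
```

Call:
{"api": "step_arm", "payload": {"steps": [[0, 0, 0, -0.006, 0, 0, 0.35], [0, 0, 0, -0.03, 0, 0, 0.35], [0, 0, 0, -0.05, 0, -0.01, 0.35], [0, 0, 0, -0.05, 0.01, -0.06, 0.35], [0, 0, 0, -0.04, 0.05, -0.11, 0.5], [0, 0, 0, -0.03, 0.09, -0.16, 0.75], [0, 0, 0, -0.02, 0.12, -0.2, 1], [0, 0, 0, -0.02, 0.12, -0.2, 1]]}}

```text
t: 6.7
position: [545.4, -12.9, 262.5]
tool_rot: [[0.996, 0.093, 0.007], [0.093, -0.996, -0.001], [0.007, 0.002, -1.0]]
force: [-0.6, 1.0, -0.1]
grip_width: 0.1
```

```bash
python3 - <<'E'
from h import *
o=st();P=(o["position"],o["tool_rot"])
im=camera("wrist")[:,:,::-1].copy()
cv2.imwrite("pics/w5raw.png",im)
im=cv2.resize(im,None,fx=1.5,fy=1.5)
for X in [(0,-100,46),(95,115,55),(95,15,55),(-25,115,55),(95,110,97),(95,10,97),(-35,10,66),(-35,110,66)]:
    p=proj("wrist",D2W(X),P)*1.5;cv2.circle(im,tuple(p.astype(int)),2,(0,0,255),-1)
cv2.imwrite("pics/w5.png",im);st()
E
```

```text
t 6.7 W [545.4 -12.9 262.5] D [-59.4 -65.  262.5] yaw rel dock deg -0.13 F [-0.6  1.  -0.1] g 0.1
t 6.75 W [544.1 -11.8 260.4] D [-60.5 -63.7 260.4] yaw rel dock deg -0.09 F [ 0.6 -0.2  0.3] g -0.1
```

View pics/w5.png

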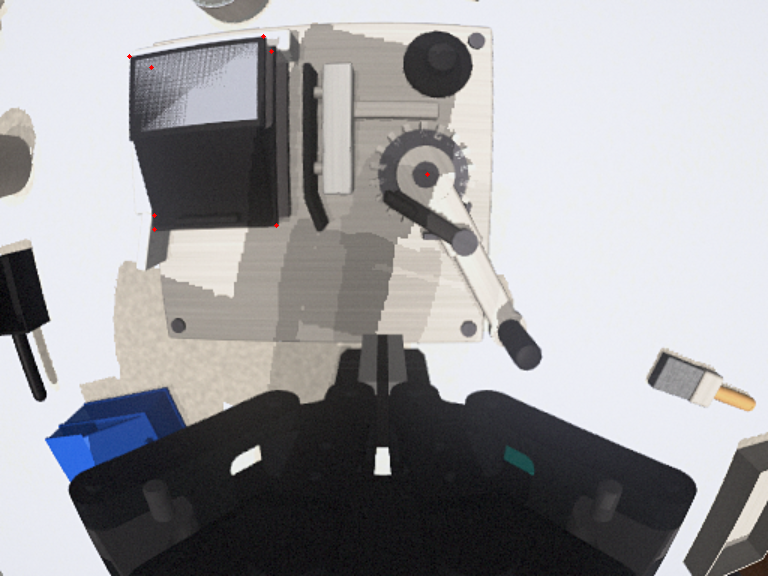

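```bash
cat >> h.py <<'E'
def geom(th):
    a=np.radians(225)-th;u=np.array([np.cos(a),np.sin(a)]);ax=np.array([0,-100.]);return ax,u,ax+58*u
def leverpt(th,phi,r=58):
    ax,u,p=geom(th);c,s=np.cos(-phi),np.sin(-phi);v=-u;v=np.array([c*v[0]-s*v[1],s*v[0]+c*v[1]]) # clockwise +
    return p+r*v, np.array([v[1],-v[0]])
E
python3 - <<'E'
from h import *
o=st();P=(o["position"]+[1.3,-1,2],o["tool_rot"])
for u,z in [((526,354),100),((509,328),46),((464,241),57),((391,197),88),((427,174),46)]:
    d=W2D(at_z("wrist",np.array(u)/1.5,z,P));r=d[:2]-[0,-100];print(u,z,d.round(1),np.hypot(*r).round(1),(np.radians(225)-np.arctan2(r[1],r[0])%(2*np.pi)).round(3))
th=0.27
for phi in (-.5,-.3,0,.3,.5):print(phi,*leverpt(th,phi))
im=cv2.imread("pics/w5raw.png");im=cv2.resize(im[60:260,230:380],None,fx=4,fy=3,interpolation=cv2.INTER_CUBIC)
t,_=leverpt(th,-.5,58)
for a,z in ((46,88),(70,88),(58,54)):
    t,_=leverpt(th,-.5,a);p=(proj("wrist",D2W((*t,z)),P)-[230,60])*[4,3];cv2.circle(im,tuple(p.astype(int)),3,(0,0,255),-1)
cv2.imwrite("pics/w5c.png",im);print(o["joint_pos"])
E
```

```text
t 6.75 W [544.1 -11.8 260.4] D [-60.5 -63.7 260.4] yaw rel dock deg -0.09 F [ 0.6 -0.2  0.3] g -0.1
(526, 354) 100 [-122.2 -168.4  100. ] 140.1 0.275
(509, 328) 46 [-123.3 -170.5   46. ] 142.0 0.266
(464, 241) 57 [ -49.2 -126.6   57. ] 55.9 0.29
(391, 197) 88 [-14.6 -71.6  88. ] 31.9 1.883
(427, 174) 46 [ -0.5 -99.3  46. ] 0.9 1.806
-0.5 [-19.88326341 -79.30506439] [ 0.84969056 -0.52728166]
-0.3 [-10.7020416  -86.36319661] [ 0.72799863 -0.68557859]
0 [   0. -100.] [ 0.49288133 -0.87009654]
0.3 [   6.19409989 -116.19040542] [ 0.21373641 -0.97689137]
0.5 [   7.52752459 -127.69405888] [ 0.01539755 -0.99988145]
[-1.42994376e-01  3.71012893e-01  1.75398335e+00 -8.60299072e-05
  1.01359110e+00  1.33367581e+00]
```

View pics/w5c.png

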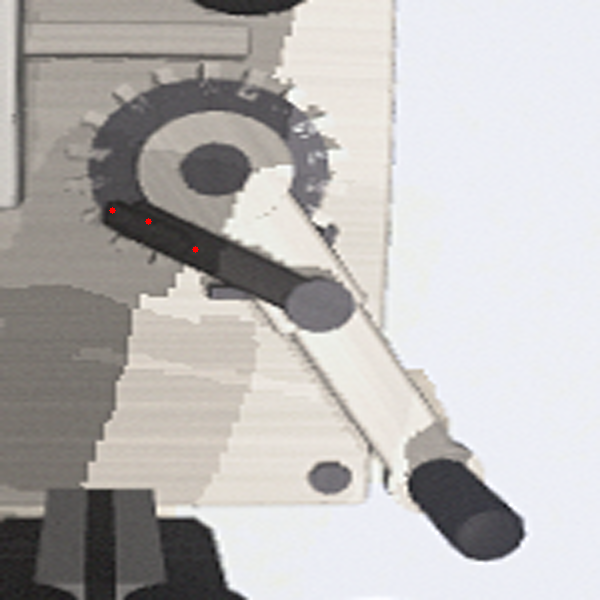

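Call:
{"api": "step_arm", "payload": {"steps": [[0, 0, -10, 0.01, 0.001, 0.03, 1], [0, 0, -20, 0.018, 0.001, 0.06, 1], [0, 0, -30, 0.018, 0.001, 0.09, 1], [0, 0, -40, 0.018, 0.001, 0.12, 1], [0, 0, -50, 0.018, 0.001, 0.15, 1], [0, 0, -58, 0.018, 0.001, 0.174, 1], [0, 0, -58, 0.018, 0.001, 0.174, 1]]}}

```text
t: 7.62
position: [560.0, -9.3, 83.0]
tool_rot: [[0.446, 0.895, -0.005], [0.895, -0.446, 0.001], [-0.002, -0.005, -1.0]]
force: [0.2, -0.0, 0.1]
grip_width: -0.2
```

```bash
python3 - <<'E'
from h import *
o=st();R=o["tool_rot"]
yaw0=58
for phi in np.arange(-.6,.66,.1):
    t,n=leverpt(.27,phi); 
    tcp=t-n*18.5
    w=D2W((*tcp,87))
    yaw=np.degrees(np.arctan2(n[1],n[0]))+90
    print(phi.round(2),(R.T@(w-o["position"])/1000).round(4),"wz",(yaw0-yaw).round(1),tcp.round(1))
im=camera("scene")[:,:,::-1]; cv2.imwrite(f"pics/s6.png",cv2.resize(im[140:290,130:330],None,fx=4,fy=4,interpolation=cv2.INTER_CUBIC))
E
```

```text
t 7.62 W [560.   -9.3  83. ] D [-44.5 -62.8  83. ] yaw rel dock deg 58.0 F [ 0.2 -0.   0.1] g -0.2
-0.6 [-0.0032  0.0054 -0.004 ] wz -5.9 [-41.6 -68.4]
-0.5 [-0.0011  0.0111 -0.004 ] wz -0.2 [-35.6 -69.6]
-0.4 [ 0.0005  0.017  -0.004 ] wz 5.6 [-29.8 -71.3]
-0.3 [ 0.0015  0.023  -0.0041] wz 11.3 [-24.2 -73.7]
-0.2 [ 0.0019  0.029  -0.0041] wz 17.0 [-18.8 -76.6]
-0.1 [ 0.0016  0.0351 -0.0041] wz 22.7 [-13.8 -80. ]
-0.0 [ 0.0008  0.0411 -0.0042] wz 28.5 [ -9.1 -83.9]
0.1 [-0.0006  0.0471 -0.0042] wz 34.2 [ -4.9 -88.3]
0.2 [-0.0027  0.0528 -0.0042] wz 39.9 [ -1.1 -93. ]
0.3 [-0.0052  0.0583 -0.0042] wz 45.7 [  2.2 -98.1]
0.4 [-0.0084  0.0635 -0.0042] wz 51.4 [   5.  -103.5]
0.5 [-0.012   0.0684 -0.0043] wz 57.1 [   7.2 -109.2]
0.6 [-0.0161  0.0729 -0.0043] wz 62.8 [   8.9 -115.1]
```

View pics/s6.png

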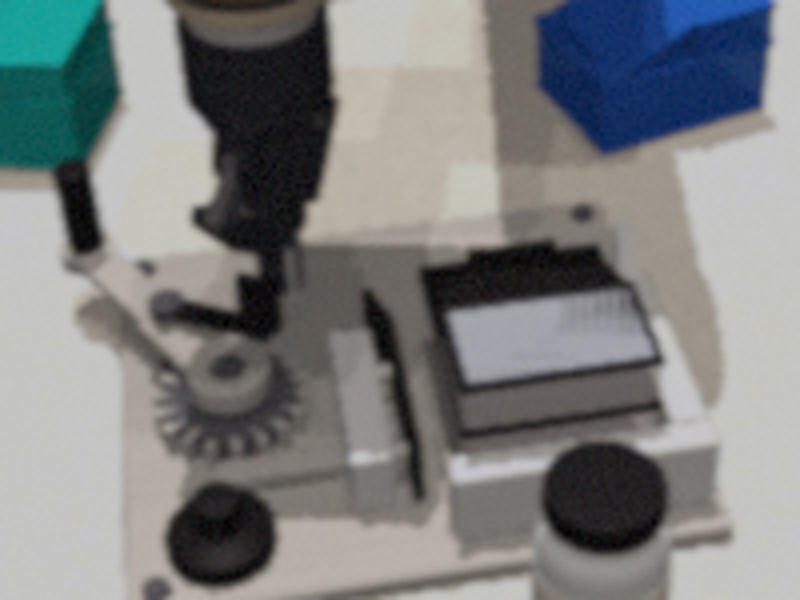

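Call:
{"api": "step_arm", "payload": {"steps": [[0, 0, 0, -0.002, 0.004, -0.005, 1], [0, 0, 0, -0.001, 0.011, -0.005, 1], [0, 0, 5, 0.0, 0.017, -0.005, 1], [0, 0, 11, 0.001, 0.023, -0.005, 1], [0, 0, 17, 0.002, 0.029, -0.005, 1], [0, 0, 23, 0.0015, 0.035, -0.005, 1], [0, 0, 29, 0.001, 0.041, -0.005, 1], [0, 0, 34, 0.0, 0.047, -0.005, 1]]}}

```text
t: 8.68
position: [604.0, -31.4, 91.1]
tool_rot: [[0.873, 0.489, 0.001], [0.489, -0.873, -0.0], [0.001, 0.0, -1.0]]
force: [-0.9, 0.5, 0.3]
grip_width: 0.1
```

```bash
python3 - <<'E'
from h import *
o=st();R=o["tool_rot"]
yaw0=24
for phi in np.arange(.1,.76,.1):
    t,n=leverpt(.27,phi); 
    tcp=t-n*18.5
    w=D2W((*tcp,87))
    yaw=np.degrees(np.arctan2(n[1],n[0]))+90
    print(phi.round(2),(R.T@(w-o["position"])/1000).round(4),"wz",(yaw0-yaw).round(1),tcp.round(1))
im=camera("scene")[:,:,::-1]; cv2.imwrite(f"pics/s7.png",cv2.resize(im[140:290,130:330],None,fx=4,fy=4,interpolation=cv2.INTER_CUBIC))
E
```

```text
t 8.68 W [604.  -31.4  91.1] D [ -2.8 -89.   91.1] yaw rel dock deg 23.76 F [-0.9  0.5  0.3] g 0.1
0.1 [-0.0016 -0.0015  0.0041] wz 0.2 [ -4.9 -88.3]
0.2 [-0.      0.0044  0.0041] wz 5.9 [ -1.1 -93. ]
0.3 [0.0009 0.0104 0.0041] wz 11.7 [  2.2 -98.1]
0.4 [0.0013 0.0164 0.0041] wz 17.4 [   5.  -103.5]
0.5 [0.0011 0.0225 0.0041] wz 23.1 [   7.2 -109.2]
0.6 [0.0002 0.0285 0.0041] wz 28.8 [   8.9 -115.1]
0.7 [-0.0012  0.0345  0.0041] wz 34.6 [   9.9 -121. ]
```

View pics/s7.png

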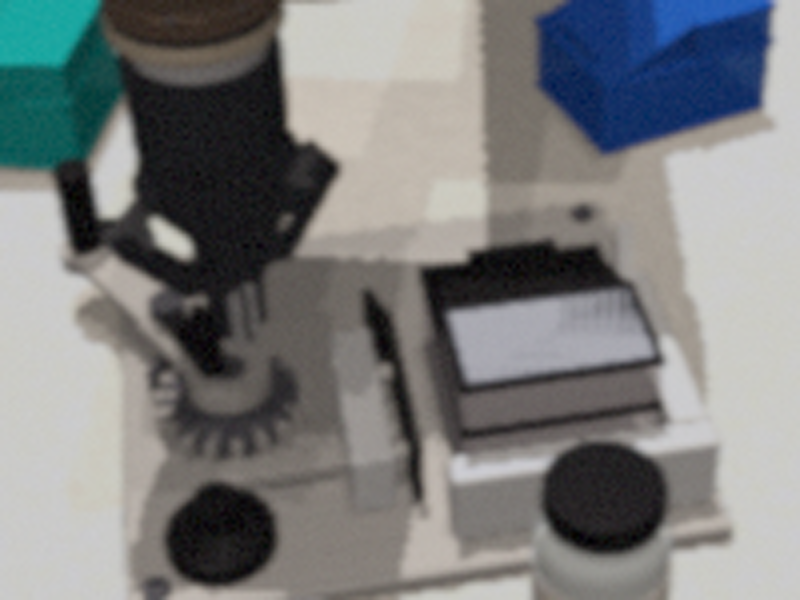

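Call:
{"api": "step_arm", "payload": {"steps": [[0, 0, 6, 0.0, 0.005, 0.003, 1], [0, 0, 12, 0.001, 0.01, 0.003, 1], [0, 0, 18, 0.001, 0.016, 0.003, 1], [0, 0, 23, 0.001, 0.022, 0.003, 1], [0, 0, 25, 0.001, 0.025, 0.003, 1]]}}

```text
t: 9.35
position: [615.7, -50.4, 87.8]
tool_rot: [[0.997, 0.076, -0.003], [0.076, -0.997, 0.003], [-0.003, -0.003, -1.0]]
force: [-7.3, 25.8, 4.7]
grip_width: -0.2
```

```bash
python3 - <<'E'
from h import *
o=st();R=o["tool_rot"]
im=camera("scene")[:,:,::-1]; cv2.imwrite(f"pics/s8.png",cv2.resize(im[140:290,130:330],None,fx=4,fy=4,interpolation=cv2.INTER_CUBIC))
st()
E
```

```text
t 9.35 W [615.7 -50.4  87.8] D [   7.1 -109.    87.8] yaw rel dock deg -1.11 F [-7.3 25.8  4.7] g -0.2
t 9.4 W [615.6 -50.2  87.7] D [   6.9 -108.8   87.7] yaw rel dock deg -1.17 F [-7.  21.1  6.3] g -0.3
```

View pics/s8.png

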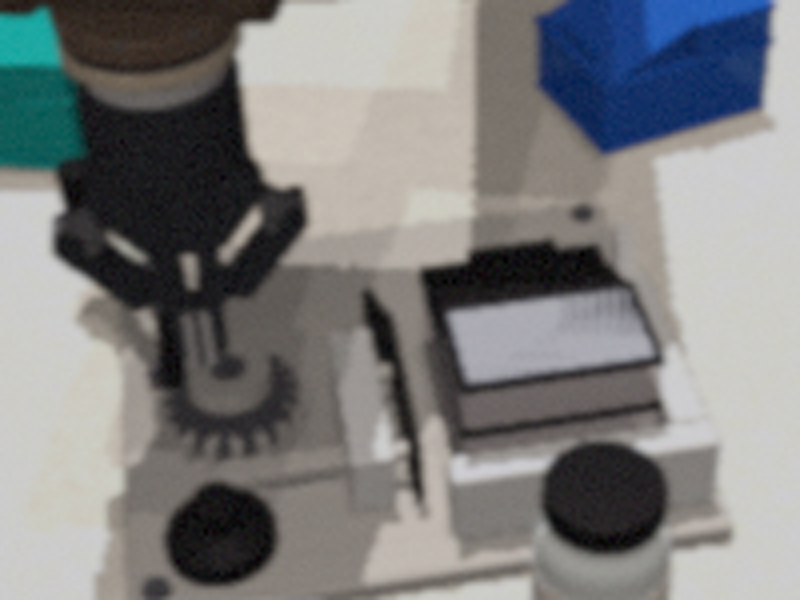

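Call:
{"api": "step_arm", "payload": {"steps": [[0, 0, 0, 0.0, -0.01, 0, 1], [0, 0, 0, 0.0, -0.02, -0.005, 1], [0, 0, 0, -0.005, -0.03, -0.06, 1], [0, 0, -8, -0.02, -0.02, -0.11, 1], [0, 0, -18, -0.06, 0.0, -0.14, 0.7], [0, 0, -27, -0.1, 0.03, -0.16, 0.7], [0, 0, -30.5, -0.1, 0.03, -0.16, 0.68], [0, 0, -30.5, -0.1, 0.03, -0.16, 0.68]]}}

```text
t: 10.4
position: [519.4, -90.4, 248.4]
tool_rot: [[0.82, 0.573, 0.002], [0.573, -0.82, -0.001], [0.001, 0.001, -1.0]]
force: [-0.0, -0.6, -0.7]
grip_width: 27.2
```

```bash
python3 - <<'E'
from h import *
o=st();P=(o["position"],o["tool_rot"])
im=camera("wrist")[:,:,::-1].copy();cv2.imwrite("pics/w9raw.png",im)
im=cv2.resize(im,None,fx=1.5,fy=1.5)
for X,c in [((*leverpt(.27,.5)[0],88),(0,255,0)),((0,-100,46),(0,0,255)),((*(geom(.27)[0]+145*geom(.27)[1]),100),(0,0,255))]:
    p=proj("wrist",D2W(X),P)*1.5;cv2.circle(im,tuple(p.astype(int)),3,c,-1)
cv2.imwrite("pics/w9.png",im)
th=.27;k=geom(th)[0]+145*geom(th)[1];sh((*k,120),(*k,83))
E
```

```text
t 10.4 W [519.4 -90.4 248.4] D [ -92.7 -139.6  248.4] yaw rel dock deg 29.45 F [-0.  -0.6 -0.7] g 27.2
(np.float64(-126.1639988754849), np.float64(-171.46779266037706), 120) -> [-0.0452  0.0113  0.1279]
(np.float64(-126.1639988754849), np.float64(-171.46779266037706), 83) -> [-0.0452  0.0112  0.1649]
```

View pics/w9.png

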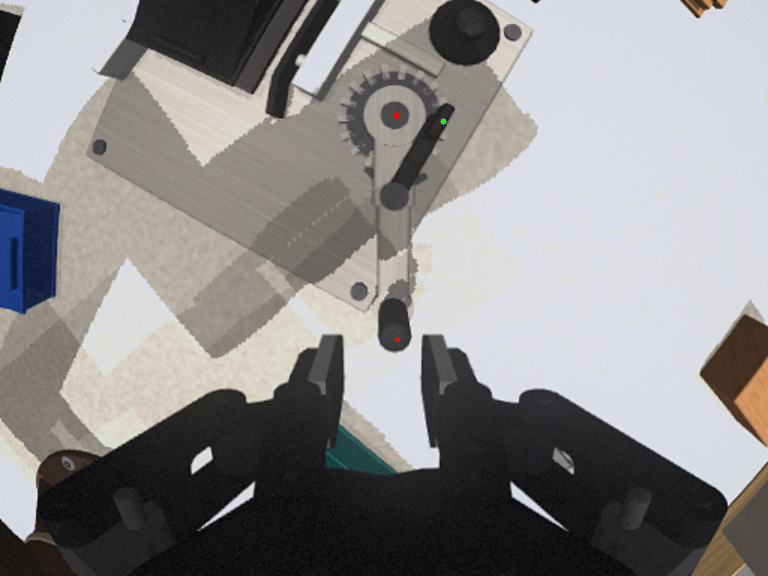

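Call:
{"api": "step_arm", "payload": {"steps": [[0, 0, 0, -0.025, 0.006, 0.03, 0.5], [0, 0, 0, -0.045, 0.011, 0.06, 0.5], [0, 0, 0, -0.045, 0.011, 0.09, 0.5], [0, 0, 0, -0.045, 0.011, 0.12, 0.5], [0, 0, 0, -0.045, 0.011, 0.15, 0.5], [0, 0, 0, -0.045, 0.011, 0.165, 0.5], [0, 0, 0, -0.045, 0.011, 0.165, 0.68], [0, 0, 0, -0.045, 0.011, 0.165, 0.68]]}}

```text
t: 11.45
position: [489.2, -125.0, 83.1]
tool_rot: [[0.819, 0.573, 0.001], [0.573, -0.819, -0.0], [0.0, 0.001, -1.0]]
force: [-0.2, 0.3, -0.9]
grip_width: 27.3
```

```bash
cat >> h.py <<'E'
def arc(ths,th0=None,rad=145,z=82):
    o=st();R=o["tool_rot"];yaw0=np.degrees(np.arctan2(R[1,0],R[0,0])-Q[2])
    if th0 is None:
        r=W2D(o["position"])[:2]-[0,-100];print("tool theta",(np.radians(225)-np.arctan2(r[1],r[0])%(2*np.pi)).round(3),"rad",np.hypot(*r).round(1))
    for th in ths:
        ax,u,p=geom(th);k=ax+rad*u;v=R.T@(D2W((*k,z))-o["position"])/1000
        print(round(float(th),2),"[0, 0, %.1f, %.4f, %.4f, %.4f]"%(yaw0-(45-np.degrees(th)),*v))
E
python3 - <<'E'
from h import *
for n in ["wrist"]:
    cv2.imwrite("pics/w10.png",camera(n)[:,:,::-1])
arc(np.arange(.27,-.85,-.1))
E
```

```text
t 11.5 W [ 489.2 -125.    83.3] D [-126.1 -171.2   83.3] yaw rel dock deg 29.51 F [ 0.3  0.5 -0.4] g 27.2
tool theta 0.271 rad 144.8
0.27 [0, 0, -0.0, -0.0002, 0.0002, 0.0013]
0.17 [0, 0, -5.7, 0.0005, 0.0147, 0.0013]
0.07 [0, 0, -11.5, 0.0027, 0.0290, 0.0013]
-0.03 [0, 0, -17.2, 0.0063, 0.0430, 0.0013]
-0.13 [0, 0, -22.9, 0.0112, 0.0566, 0.0013]
-0.23 [0, 0, -28.7, 0.0175, 0.0697, 0.0013]
-0.33 [0, 0, -34.4, 0.0251, 0.0821, 0.0014]
-0.43 [0, 0, -40.1, 0.0339, 0.0936, 0.0014]
-0.53 [0, 0, -45.9, 0.0438, 0.1042, 0.0014]
-0.63 [0, 0, -51.6, 0.0547, 0.1138, 0.0014]
-0.73 [0, 0, -57.3, 0.0665, 0.1222, 0.0014]
-0.83 [0, 0, -63.0, 0.0790, 0.1294, 0.0014]
```

View pics/w10.png

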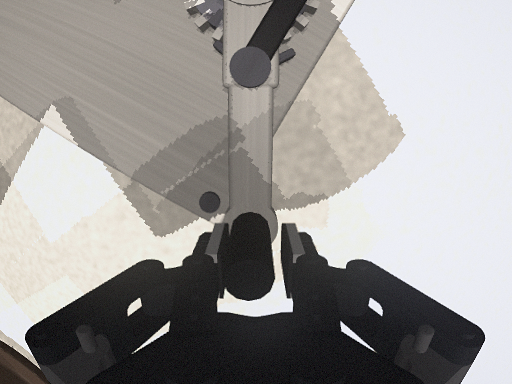

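Caged nicely: the knob (250,255) stands between the pads. Swing anticlockwise (free-wheel check).

Call:
{"api": "step_arm", "payload": {"steps": [[0, 0, -5.7, 0.0005, 0.0147, 0.001, 0.68], [0, 0, -11.5, 0.0027, 0.029, 0.001, 0.68], [0, 0, -17.2, 0.0063, 0.043, 0.001, 0.68], [0, 0, -22.9, 0.0112, 0.0566, 0.001, 0.68], [0, 0, -28.7, 0.0175, 0.0697, 0.001, 0.68], [0, 0, -34.4, 0.0251, 0.082, 0.001, 0.68], [0, 0, -40, 0.034, 0.0936, 0.001, 0.68], [0, 0, -45.9, 0.0438, 0.104, 0.001, 0.68]]}}

```text
t: 12.5
position: [584.9, -185.4, 82.6]
tool_rot: [[0.155, 0.988, 0.001], [0.988, -0.155, -0.001], [-0.0, 0.001, -1.0]]
force: [-0.9, 1.3, -0.3]
grip_width: 27.1
```

```bash
python3 - <<'E'
from h import *
arc(np.arange(-.53,-.9,-.1))
cv2.imwrite("pics/w11.png",camera("wrist")[:,:,::-1])
E
```

```text
t 12.5 W [ 584.9 -185.4   82.6] D [ -36.5 -240.4   82.6] yaw rel dock deg 75.58 F [-0.9  1.3 -0.3] g 27.1
tool theta -0.531 rad 145.1
-0.53 [0, 0, 0.2, 0.0001, -0.0001, 0.0006]
-0.63 [0, 0, -5.5, 0.0008, 0.0143, 0.0006]
-0.73 [0, 0, -11.2, 0.0029, 0.0287, 0.0006]
-0.83 [0, 0, -17.0, 0.0064, 0.0427, 0.0006]
```

View pics/w11.png

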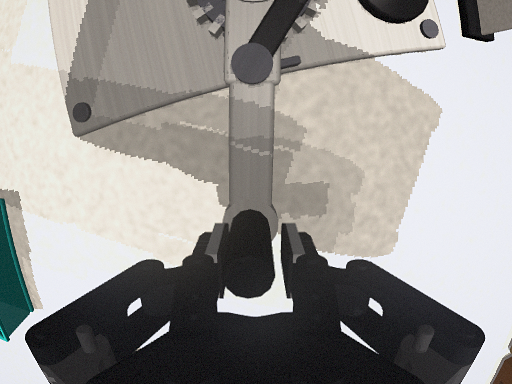

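Call:
{"api": "step_arm", "payload": {"steps": [[0, 0, -5.5, 0.0008, 0.0143, 0, 0.68], [0, 0, -11, 0.0029, 0.0287, 0, 0.68], [0, 0, -15.5, 0.005, 0.039, 0, 0.68], [0, 0, -16.5, 0.006, 0.042, 0, 0.68], [0, 0, -16.5, 0.006, 0.042, 0, 0.68]]}}

```text
t: 13.18
position: [625.5, -186.0, 82.2]
tool_rot: [[-0.127, 0.992, -0.002], [0.992, 0.127, -0.0], [0.0, -0.002, -1.0]]
force: [-7.5, -2.6, 4.1]
grip_width: 27.3
```

```bash
python3 - <<'E'
from h import *
arc(np.arange(-.8,.95,.1))
cv2.imwrite("pics/s12.png",cv2.resize(camera("scene")[140:290,130:330,::-1],None,fx=4,fy=4))
E
```

```text
t 13.18 W [ 625.5 -186.    82.2] D [   3.8 -244.9   82.2] yaw rel dock deg 91.8 F [-7.5 -2.6  4.1] g 27.3
tool theta -0.811 rad 145.0
-0.8 [0, 0, 1.0, 0.0000, -0.0017, 0.0002]
-0.7 [0, 0, 6.7, 0.0010, -0.0161, 0.0003]
-0.6 [0, 0, 12.4, 0.0034, -0.0304, 0.0003]
-0.5 [0, 0, 18.2, 0.0072, -0.0444, 0.0003]
-0.4 [0, 0, 23.9, 0.0124, -0.0579, 0.0003]
-0.3 [0, 0, 29.6, 0.0189, -0.0709, 0.0004]
-0.2 [0, 0, 35.3, 0.0267, -0.0831, 0.0004]
-0.1 [0, 0, 41.1, 0.0357, -0.0945, 0.0004]
-0.0 [0, 0, 46.8, 0.0457, -0.1049, 0.0004]
0.1 [0, 0, 52.5, 0.0568, -0.1143, 0.0005]
0.2 [0, 0, 58.3, 0.0687, -0.1225, 0.0005]
0.3 [0, 0, 64.0, 0.0814, -0.1295, 0.0005]
0.4 [0, 0, 69.7, 0.0947, -0.1352, 0.0005]
0.5 [0, 0, 75.4, 0.1085, -0.1396, 0.0005]
0.6 [0, 0, 81.2, 0.1227, -0.1425, 0.0005]
0.7 [0, 0, 86.9, 0.1372, -0.1440, 0.0005]
0.8 [0, 0, 92.6, 0.1517, -0.1441, 0.0005]
0.9 [0, 0, 98.4, 0.1661, -0.1427, 0.0005]
```

View pics/s12.png

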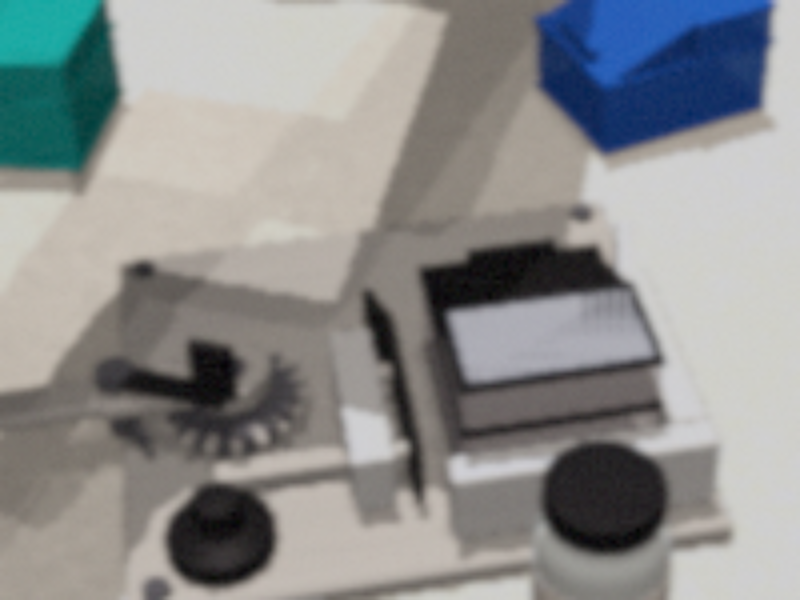

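Call:
{"api": "step_arm", "payload": {"steps": [[0, 0, 6.7, 0.001, -0.016, 0, 0.68], [0, 0, 12.4, 0.0034, -0.0304, 0, 0.68], [0, 0, 18.2, 0.0072, -0.0444, 0, 0.68], [0, 0, 23.9, 0.0124, -0.058, 0, 0.68], [0, 0, 29.6, 0.019, -0.071, 0, 0.68], [0, 0, 35.3, 0.0267, -0.083, 0, 0.68], [0, 0, 41, 0.0357, -0.0945, 0, 0.68], [0, 0, 46.8, 0.0457, -0.105, 0, 0.68]]}}

```text
t: 14.22
position: [516.8, -154.5, 82.4]
tool_rot: [[0.64, 0.769, 0.003], [0.769, -0.64, -0.002], [0.001, 0.003, -1.0]]
force: [2.7, -3.1, -0.1]
grip_width: 27.1
```

```bash
python3 - <<'E'
from h import *
arc(np.arange(0,.95,.1))
cv2.imwrite("pics/s13.png",cv2.resize(camera("scene")[140:290,130:330,::-1],None,fx=4,fy=4))
E
```

```text
t 14.22 W [ 516.8 -154.5   82.4] D [-101.3 -203.2   82.4] yaw rel dock deg 44.76 F [ 2.7 -3.1 -0.1] g 27.1
tool theta -0.009 rad 144.6
0.0 [0, 0, -0.2, -0.0004, -0.0013, 0.0004]
0.1 [0, 0, 5.5, 0.0003, -0.0158, 0.0003]
0.2 [0, 0, 11.2, 0.0024, -0.0301, 0.0003]
0.3 [0, 0, 16.9, 0.0059, -0.0442, 0.0002]
0.4 [0, 0, 22.7, 0.0108, -0.0578, 0.0002]
0.5 [0, 0, 28.4, 0.0171, -0.0709, 0.0001]
0.6 [0, 0, 34.1, 0.0246, -0.0833, 0.0001]
0.7 [0, 0, 39.9, 0.0333, -0.0949, 0.0001]
0.8 [0, 0, 45.6, 0.0432, -0.1055, 0.0000]
0.9 [0, 0, 51.3, 0.0540, -0.1151, 0.0000]
```

View pics/s13.png

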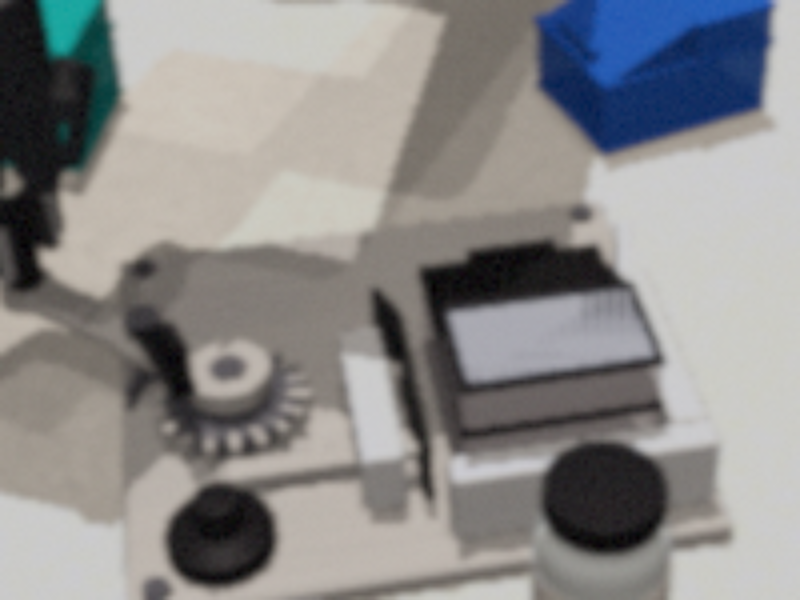

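Jaw moved (~10 px right). Continue to the clockwise stop.

Call:
{"api": "step_arm", "payload": {"steps": [[0, 0, 5.5, 0.0003, -0.016, 0, 0.68], [0, 0, 11.2, 0.0024, -0.03, 0, 0.68], [0, 0, 17, 0.006, -0.044, 0, 0.68], [0, 0, 22.7, 0.011, -0.058, 0, 0.68], [0, 0, 28.4, 0.017, -0.071, 0, 0.68], [0, 0, 34, 0.0246, -0.0833, 0, 0.68], [0, 0, 40, 0.0333, -0.095, 0, 0.68], [0, 0, 45.6, 0.045, -0.1072, 0, 0.68]]}}

```text
t: 15.28
position: [462.5, -51.2, 82.1]
tool_rot: [[0.997, 0.083, 0.001], [0.083, -0.997, -0.001], [0.001, 0.001, -1.0]]
force: [-0.5, -4.7, 2.0]
grip_width: 26.9
```

```bash
python3 - <<'E'
from h import *
arc(np.arange(.8,-.95,-.1))
cv2.imwrite("pics/s14.png",cv2.resize(camera("scene")[140:290,130:330,::-1],None,fx=4,fy=4))
E
```

```text
t 15.28 W [462.5 -51.2  82.1] D [-145.6  -95.2   82.1] yaw rel dock deg -0.71 F [-0.5 -4.7  2. ] g 26.9
tool theta 0.818 rad 145.6
0.8 [0, 0, 0.1, 0.0006, 0.0027, 0.0001]
0.7 [0, 0, -5.6, 0.0013, 0.0172, 0.0001]
0.6 [0, 0, -11.3, 0.0034, 0.0315, 0.0001]
0.5 [0, 0, -17.1, 0.0070, 0.0455, 0.0001]
0.4 [0, 0, -22.8, 0.0119, 0.0592, 0.0001]
0.3 [0, 0, -28.5, 0.0182, 0.0722, 0.0001]
0.2 [0, 0, -34.3, 0.0258, 0.0846, 0.0002]
0.1 [0, 0, -40.0, 0.0345, 0.0962, 0.0002]
0.0 [0, 0, -45.7, 0.0444, 0.1068, 0.0002]
-0.1 [0, 0, -51.4, 0.0552, 0.1164, 0.0002]
-0.2 [0, 0, -57.2, 0.0670, 0.1248, 0.0002]
-0.3 [0, 0, -62.9, 0.0796, 0.1321, 0.0002]
-0.4 [0, 0, -68.6, 0.0928, 0.1380, 0.0003]
-0.5 [0, 0, -74.4, 0.1065, 0.1426, 0.0003]
-0.6 [0, 0, -80.1, 0.1207, 0.1458, 0.0003]
-0.7 [0, 0, -85.8, 0.1350, 0.1476, 0.0003]
-0.8 [0, 0, -91.6, 0.1495, 0.1479, 0.0003]
-0.9 [0, 0, -97.3, 0.1640, 0.1468, 0.0003]
```

View pics/s14.png

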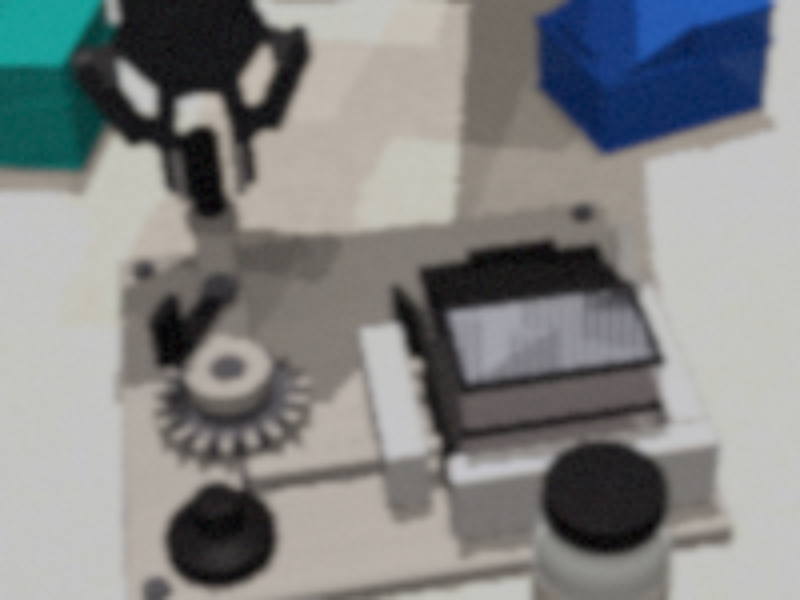

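Jaw has about reached the bin. Swing back anticlockwise.

Call:
{"api": "step_arm", "payload": {"steps": [[0, 0, -5.6, 0.0013, 0.0172, 0, 0.68], [0, 0, -11.3, 0.0034, 0.0315, 0, 0.68], [0, 0, -17.1, 0.007, 0.0455, 0, 0.68], [0, 0, -22.8, 0.012, 0.059, 0, 0.68], [0, 0, -28.5, 0.018, 0.0722, 0, 0.68], [0, 0, -34.3, 0.0258, 0.0846, 0, 0.68], [0, 0, -40, 0.0345, 0.096, 0, 0.68], [0, 0, -45.7, 0.0444, 0.1068, 0, 0.68]]}}

```text
t: 16.32
position: [516.2, -154.3, 81.8]
tool_rot: [[0.63, 0.777, 0.0], [0.777, -0.63, -0.0], [0.0, 0.0, -1.0]]
force: [0.1, 0.7, 0.4]
grip_width: 27.2
```

```bash
python3 - <<'E'
from h import *
arc(np.arange(0,-.85,-.1))
cv2.imwrite("pics/s15.png",cv2.resize(camera("scene")[140:290,130:330,::-1],None,fx=4,fy=4))
E
```

```text
t 16.32 W [ 516.2 -154.3   81.8] D [-102.  -203.    81.8] yaw rel dock deg 45.47 F [0.1 0.7 0.4] g 27.2
tool theta -0.005 rad 144.9
0.0 [0, 0, 0.5, -0.0001, -0.0007, -0.0002]
-0.1 [0, 0, -5.3, 0.0005, 0.0138, -0.0002]
-0.2 [0, 0, -11.0, 0.0026, 0.0281, -0.0002]
-0.3 [0, 0, -16.7, 0.0060, 0.0422, -0.0002]
-0.4 [0, 0, -22.4, 0.0109, 0.0558, -0.0002]
-0.5 [0, 0, -28.2, 0.0171, 0.0689, -0.0002]
-0.6 [0, 0, -33.9, 0.0246, 0.0814, -0.0002]
-0.7 [0, 0, -39.6, 0.0332, 0.0930, -0.0002]
-0.8 [0, 0, -45.4, 0.0430, 0.1037, -0.0002]
```

View pics/s15.png

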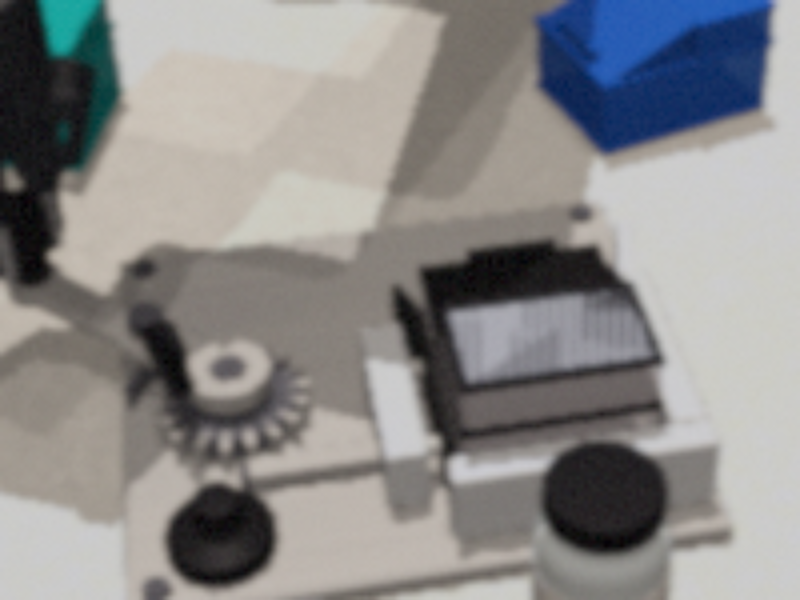

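Call:
{"api": "step_arm", "payload": {"steps": [[0, 0, -5.3, 0.0005, 0.0138, 0, 0.68], [0, 0, -11, 0.0026, 0.028, 0, 0.68], [0, 0, -16.7, 0.006, 0.0422, 0, 0.68], [0, 0, -22.4, 0.011, 0.0558, 0, 0.68], [0, 0, -28.2, 0.017, 0.069, 0, 0.68], [0, 0, -34, 0.0246, 0.0814, 0, 0.68], [0, 0, -39.6, 0.0332, 0.093, 0, 0.68], [0, 0, -46, 0.0455, 0.106, 0, 0.68]]}}

```text
t: 17.38
position: [626.3, -185.8, 81.6]
tool_rot: [[-0.12, 0.993, -0.002], [0.993, 0.12, 0.0], [0.001, -0.002, -1.0]]
force: [-50.0, -5.2, 15.8]
grip_width: 26.8
```

```bash
python3 - <<'E'
from h import *
arc(np.arange(-.8,.15,.1))
E
```

```text
t 17.38 W [ 626.3 -185.8   81.6] D [   4.6 -244.8   81.6] yaw rel dock deg 91.39 F [-50.   -5.2  15.8] g 26.8
tool theta -0.817 rad 144.8
-0.8 [0, 0, 0.5, -0.0002, -0.0025, -0.0004]
-0.7 [0, 0, 6.3, 0.0007, -0.0170, -0.0004]
-0.6 [0, 0, 12.0, 0.0030, -0.0313, -0.0004]
-0.5 [0, 0, 17.7, 0.0067, -0.0453, -0.0003]
-0.4 [0, 0, 23.5, 0.0118, -0.0589, -0.0003]
-0.3 [0, 0, 29.2, 0.0183, -0.0718, -0.0003]
-0.2 [0, 0, 34.9, 0.0260, -0.0841, -0.0002]
-0.1 [0, 0, 40.7, 0.0348, -0.0956, -0.0002]
-0.0 [0, 0, 46.4, 0.0448, -0.1061, -0.0002]
0.1 [0, 0, 52.1, 0.0558, -0.1156, -0.0002]
```

Call:
{"api": "step_arm", "payload": {"steps": [[0, 0, 6.3, 0.0007, -0.017, 0, 0.68], [0, 0, 12, 0.003, -0.0313, 0, 0.68], [0, 0, 17.7, 0.0067, -0.0453, 0, 0.68], [0, 0, 23.5, 0.0118, -0.059, 0, 0.68], [0, 0, 29.2, 0.0183, -0.0718, 0, 0.68], [0, 0, 34.9, 0.026, -0.0841, 0, 0.68]]}}

```text
t: 18.12
position: [540.4, -170.2, 81.9]
tool_rot: [[0.476, 0.879, 0.002], [0.879, -0.476, -0.001], [-0.0, 0.003, -1.0]]
force: [3.7, -3.6, -3.8]
grip_width: 27.3
```

```bash
python3 - <<'E'
from h import *
arc(np.arange(-.2,.85,.05))
cv2.imwrite("pics/s16.png",cv2.resize(camera("scene")[140:290,130:330,::-1],None,fx=4,fy=4))
E
```

```text
t 18.12 W [ 540.4 -170.2   81.9] D [ -79.4 -221.1   81.9] yaw rel dock deg 56.08 F [ 3.7 -3.6 -3.8] g 27.3
tool theta -0.205 rad 144.8
-0.2 [0, 0, -0.4, -0.0002, -0.0008, -0.0001]
-0.15 [0, 0, 2.5, -0.0001, -0.0080, -0.0002]
-0.1 [0, 0, 5.4, 0.0004, -0.0152, -0.0002]
-0.05 [0, 0, 8.2, 0.0013, -0.0224, -0.0002]
-0.0 [0, 0, 11.1, 0.0025, -0.0296, -0.0002]
0.05 [0, 0, 13.9, 0.0041, -0.0367, -0.0002]
0.1 [0, 0, 16.8, 0.0060, -0.0437, -0.0003]
0.15 [0, 0, 19.7, 0.0083, -0.0505, -0.0003]
0.2 [0, 0, 22.5, 0.0109, -0.0573, -0.0003]
0.25 [0, 0, 25.4, 0.0138, -0.0639, -0.0003]
0.3 [0, 0, 28.3, 0.0171, -0.0704, -0.0003]
0.35 [0, 0, 31.1, 0.0207, -0.0767, -0.0003]
0.4 [0, 0, 34.0, 0.0246, -0.0828, -0.0004]
0.45 [0, 0, 36.9, 0.0288, -0.0887, -0.0004]
0.5 [0, 0, 39.7, 0.0333, -0.0944, -0.0004]
0.55 [0, 0, 42.6, 0.0381, -0.0998, -0.0004]
0.6 [0, 0, 45.5, 0.0431, -0.1051, -0.0004]
0.65 [0, 0, 48.3, 0.0484, -0.1100, -0.0004]
0.7 [0, 0, 51.2, 0.0539, -0.1147, -0.0004]
0.75 [0, 0, 54.1, 0.0597, -0.1191, -0.0005]
0.8 [0, 0, 56.9, 0.0657, -0.1232, -0.0005]
```

View pics/s16.png

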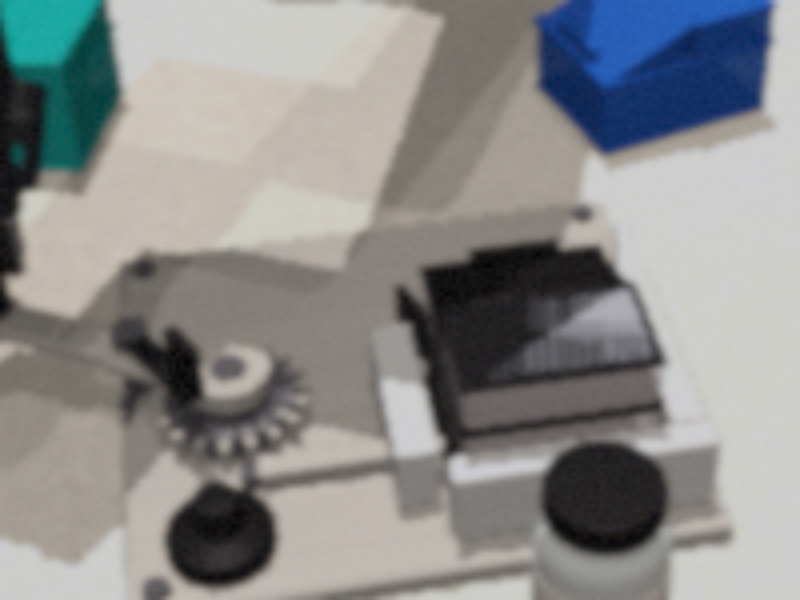

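Call:
{"api": "step_arm", "payload": {"steps": [[0, 0, 2.5, 0, -0.008, 0, 0.68], [0, 0, 5.4, 0.0004, -0.0152, 0, 0.68], [0, 0, 8.2, 0.0013, -0.0224, 0, 0.68], [0, 0, 11, 0.0025, -0.0296, 0, 0.68], [0, 0, 13.9, 0.004, -0.0367, 0, 0.68], [0, 0, 16.8, 0.006, -0.0437, 0, 0.68]]}}

```text
t: 18.92
position: [505.1, -144.4, 81.9]
tool_rot: [[0.708, 0.707, 0.002], [0.707, -0.708, -0.001], [0.0, 0.002, -1.0]]
force: [1.1, -5.6, 0.0]
grip_width: 27.2
```

Call:
{"api": "step_arm", "payload": {"steps": [[0, 0, 2.9, 0, -0.007, 0, 0.68], [0, 0, 5.7, 0.0005, -0.0142, 0, 0.68]]}}

```text
t: 19.18
position: [495.4, -133.9, 81.9]
tool_rot: [[0.774, 0.633, 0.002], [0.633, -0.774, -0.001], [0.001, 0.002, -1.0]]
force: [0.9, -4.7, 0.1]
grip_width: 27.3
```

Call:
{"api": "step_arm", "payload": {"steps": [[0, 0, 2.9, 0, -0.007, 0, 0.68], [0, 0, 5.7, 0.0005, -0.0142, 0, 0.68]]}}

```text
t: 19.42
position: [486.8, -122.6, 81.9]
tool_rot: [[0.833, 0.553, 0.002], [0.553, -0.833, -0.001], [0.001, 0.002, -1.0]]
force: [1.3, -4.6, 0.7]
grip_width: 27.6
```

```bash
python3 - <<'E'
from h import *
arc(np.arange(.3,.85,.05))
cv2.imwrite("pics/s17.png",cv2.resize(camera("scene")[140:290,130:330,::-1],None,fx=4,fy=4))
E
```

```text
t 19.43 W [ 486.8 -122.6   81.9] D [-128.2 -168.6   81.9] yaw rel dock deg 28.08 F [ 1.3 -4.6  0.7] g 27.6
tool theta 0.294 rad 145.4
0.3 [0, 0, 0.3, 0.0004, -0.0009, -0.0001]
0.35 [0, 0, 3.1, 0.0006, -0.0081, -0.0001]
0.4 [0, 0, 6.0, 0.0012, -0.0153, -0.0002]
0.45 [0, 0, 8.9, 0.0021, -0.0225, -0.0002]
0.5 [0, 0, 11.7, 0.0034, -0.0297, -0.0002]
0.55 [0, 0, 14.6, 0.0050, -0.0367, -0.0002]
0.6 [0, 0, 17.5, 0.0070, -0.0437, -0.0002]
0.65 [0, 0, 20.3, 0.0094, -0.0505, -0.0002]
0.7 [0, 0, 23.2, 0.0121, -0.0573, -0.0002]
0.75 [0, 0, 26.0, 0.0151, -0.0639, -0.0002]
0.8 [0, 0, 28.9, 0.0184, -0.0703, -0.0002]
```

View pics/s17.png

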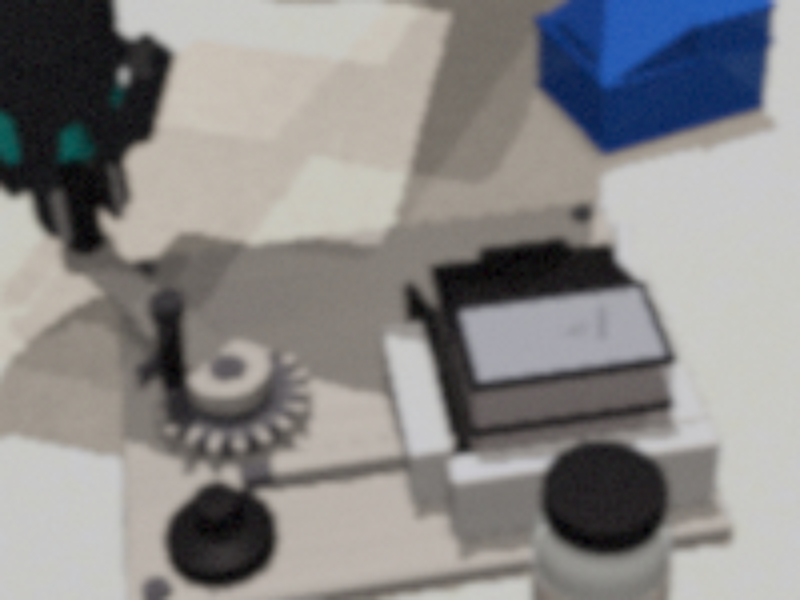

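Call:
{"api": "step_arm", "payload": {"steps": [[0, 0, 2.9, 0.0003, -0.0075, 0, 0.68], [0, 0, 5.7, 0.001, -0.015, 0, 0.68]]}}

```text
t: 19.73
position: [479.2, -109.6, 81.8]
tool_rot: [[0.884, 0.468, 0.001], [0.468, -0.884, -0.001], [0.001, 0.001, -1.0]]
force: [-1.3, -6.3, 2.5]
grip_width: 27.2
```

Call:
{"api": "step_arm", "payload": {"steps": [[0, 0, 2.9, 0.0001, -0.0072, 0, 0.68], [0, 0, 5.7, 0.0007, -0.0144, 0, 0.68]]}}

```text
t: 19.98
position: [473.1, -96.7, 81.9]
tool_rot: [[0.926, 0.378, 0.001], [0.378, -0.926, -0.001], [0.001, 0.002, -1.0]]
force: [-2.5, -13.3, 1.8]
grip_width: 27.2
```

Call:
{"api": "step_arm", "payload": {"steps": [[0, 0, 2.9, 0.0001, -0.0072, 0, 0.68], [0, 0, 5.7, 0.0007, -0.0144, 0, 0.68]]}}

```text
t: 20.23
position: [468.4, -83.9, 81.9]
tool_rot: [[0.959, 0.284, 0.001], [0.284, -0.959, -0.002], [0.001, 0.002, -1.0]]
force: [-4.4, -23.5, 1.3]
grip_width: 27.5
```

```bash
python3 - <<'E'
from h import *
arc(np.arange(.6,.85,.05))
cv2.imwrite("pics/s18.png",cv2.resize(camera("scene")[140:290,130:330,::-1],None,fx=4,fy=4))
E
```

```text
t 20.23 W [468.4 -83.9  81.9] D [-142.8 -128.3   81.9] yaw rel dock deg 11.02 F [ -4.4 -23.5   1.3] g 27.5
tool theta 0.59 rad 145.6
0.6 [0, 0, 0.4, 0.0006, -0.0015, -0.0002]
0.65 [0, 0, 3.3, 0.0008, -0.0087, -0.0002]
0.7 [0, 0, 6.1, 0.0014, -0.0160, -0.0002]
0.75 [0, 0, 9.0, 0.0024, -0.0232, -0.0002]
0.8 [0, 0, 11.9, 0.0037, -0.0303, -0.0002]
```

View pics/s18.png

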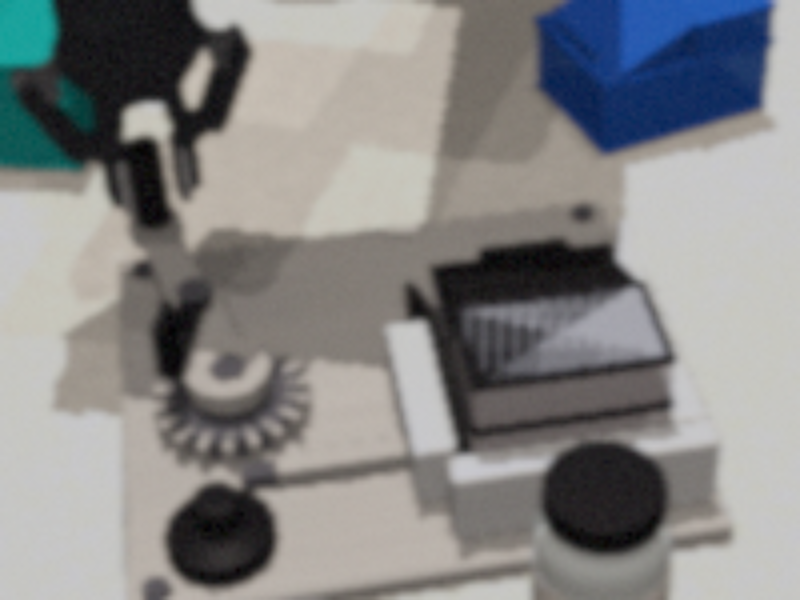

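```bash
python3 - <<'E'
from h import *
o=st();P=(o["position"],o["tool_rot"])
im=camera("wrist")[:,:,::-1].copy();cv2.imwrite("pics/w19.png",im)
for f,(u,v) in {"s16":(130,328),"s17":(168,300),"s18":(195,290)}.items():
    d=W2D(at_z("scene",(130+u/4,140+v/4),57));r=d[:2]-[0,-100];print(f,d,np.hypot(*r),np.radians(225)-np.arctan2(r[1],r[0])%(2*np.pi))
a=cv2.imread("pics/s17.png")[:,:,1];b=cv2.imread("pics/s18.png")[:,:,1]
for i,f in enumerate(["s12","s13","s14","s16","s17","s18"]):
    g=cv2.imread(f"pics/{f}.png")[:,:,1].astype(int)
    print(f,"row 480:",g[480,340:500:8], "row 400",g[400,350:420:5])
a=cv2.imread("pics/s17.png")[300:530,370:540];b=cv2.imread("pics/s18.png")[300:530,370:540]
cv2.imwrite("pics/cmp.png",cv2.resize(np.hstack([a,b]),None,fx=2.2,fy=2.2))
E
```

```text
t 20.27 W [468.2 -83.4  81.9] D [-143.  -127.7   81.9] yaw rel dock deg 10.89 F [ -4.2 -20.5  -0.2] g 27.7
s16 [ -27.46713944 -146.83936411   57.        ] 54.29889298057814 -0.2550301654305178
s17 [ -46.52770343 -126.0231995    57.        ] 53.310731554689205 0.2754387130572864
s18 [ -51.96194872 -111.17362997   57.        ] 53.14973303801224 0.5735886911181312
s12 row 480: [134 121 119 125 126 126 122 108  95  56  56 118 129 120 160 188 182 173
 163 155] row 400 [155 153 154 153 154 151 138 113  87  55  29  38  77 113]
s13 row 480: [133 134 137 123 122 122 122 121 118 111  73  59 149 161 162 183 179 170
 159 151] row 400 [167 195 203 203 203 203 203 201 185 142  91  50  29  40]
s14 row 480: [126 130 147 157 166 151 119 117 117 115 114 109 101  87 146 178 173 162
 154 145] row 400 [180 179 173 156 143 174 193 197 197 196 197 195 190 163]
s16 row 480: [134 140 156 164 177 181 170 130 124 124 124 124 117 113 157 185 180 171
 162 154] row 400 [132 132 133 132 127 118 134 177 202 206 206 206 206 206]
s17 row 480: [130 135 152 162 171 177 176 176 157 125 122 120 120 117 155 181 176 168
 158 149] row 400 [183 183 183 183 180 180 175 160 131 143 184 199 200 200]
s18 row 480: [129 132 150 158 170 174 174 174 170 136 119 120 117 117 153 179 175 165
 155 147] row 400 [182 182 181 180 179 181 180 177 163 137 150 186 198 199]
```

View pics/w19.png

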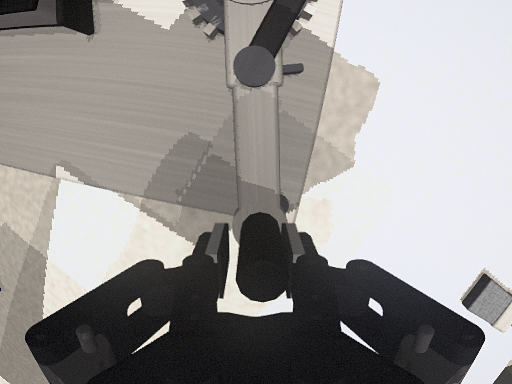

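View pics/cmp.png

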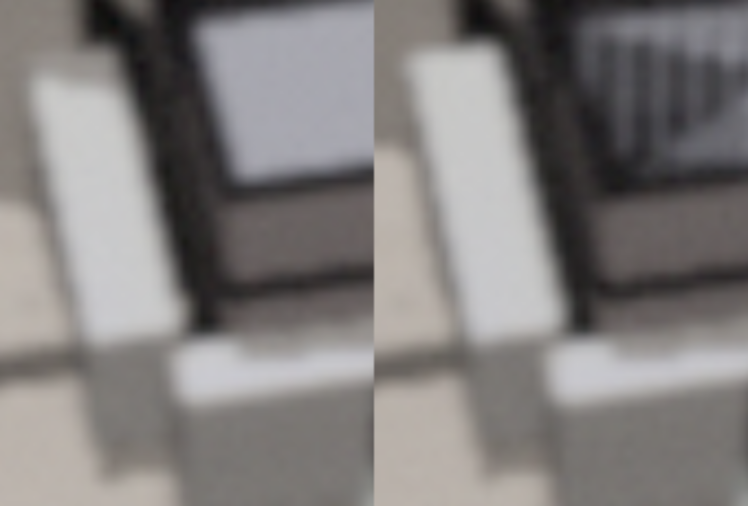

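Call:
{"api": "step_arm", "payload": {"steps": [[0, 0, 2, 0.0003, -0.0045, 0, 0.68], [0, 0, 4, 0.0006, -0.009, 0, 0.68]]}}

```text
t: 20.58
position: [466.0, -75.0, 81.8]
tool_rot: [[0.976, 0.216, 0.0], [0.216, -0.976, -0.001], [0.0, 0.001, -1.0]]
force: [-0.9, -1.0, 0.2]
grip_width: 27.3
```

```bash
python3 - <<'E'
from h import *
arc([.65,.7,.75,.8,.82])
cv2.imwrite("pics/s20.png",cv2.resize(camera("scene")[140:290,130:330,::-1],None,fx=4,fy=4))
st()
E
```

```text
t 20.57 W [466.  -75.   81.8] D [-144.3 -119.2   81.8] yaw rel dock deg 7.02 F [-0.9 -1.   0.2] g 27.3
tool theta 0.653 rad 145.6
0.65 [0, 0, -0.7, 0.0006, 0.0004, -0.0002]
0.7 [0, 0, 2.1, 0.0007, -0.0068, -0.0002]
0.75 [0, 0, 5.0, 0.0011, -0.0140, -0.0002]
0.8 [0, 0, 7.9, 0.0019, -0.0213, -0.0002]
0.82 [0, 0, 9.0, 0.0024, -0.0241, -0.0003]
t 20.62 W [465.8 -73.9  81.7] D [-144.4 -118.1   81.7] yaw rel dock deg 6.9 F [ 0.7  0.  -0.3] g 27.3
```

```bash
python3 - <<'E'
from h import *
im=camera("wrist")[:,:,::-1].copy();cv2.imwrite("pics/w20.png",im)
a=cv2.imread("pics/s18.png")[250:530,100:540];b=cv2.imread("pics/s20.png")[250:530,100:540]
cv2.imwrite("pics/cmp2.png",cv2.resize(np.vstack([a,b]),None,fx=1.05,fy=1.05))
E
```

```text
(no output)
```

View pics/w20.png

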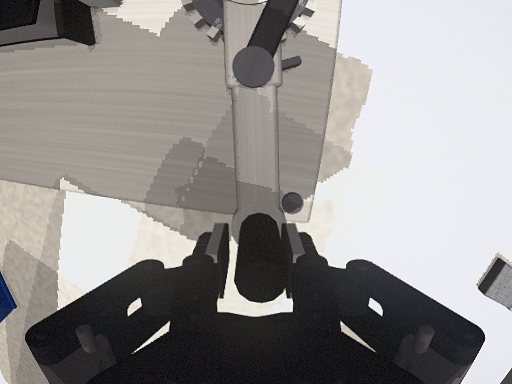

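View pics/cmp2.png

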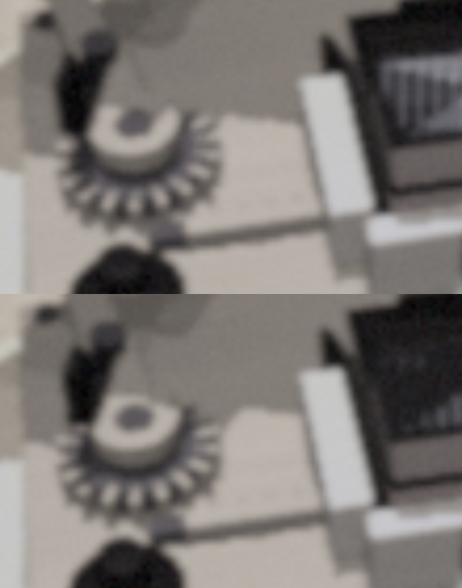

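```bash
python3 - <<'E'
from h import *
c=lambda u:(130+u[0]/4,140+u[1]/4)
for n,u in [("s12 L",(352,465)),("s20 L",(417,459))]: print(n,W2D(at_z("scene",c(u),55)))
for X in [(95,15,97),(95,115,97)]: print((proj("scene",D2W(X))-[130,140])*4)
# track jaw block via template matching
a=cv2.imread("pics/s12.png",0);b=cv2.imread("pics/s20.png",0)
t=a[440:530,335:412];r=cv2.matchTemplate(b[430:540,330:470],t,cv2.TM_CCOEFF_NORMED);_,m,_,l=cv2.minMaxLoc(r);dx=l[0]+330-335;dy=l[1]+430-440;print(m,dx,dy)
p0=np.array((370,465.));print(W2D(at_z("scene",c(p0+[dx,dy]),55))-W2D(at_z("scene",c(p0),55)))
E
```

```text
s12 L [ 95.18524045 -44.15551167  55.        ]
s20 L [ 97.83161217 -12.73525634  55.        ]
[470.2357895  383.29920492]
[673.54568056 353.29544046]
0.5621528029441833 -1 -6
[-4.08313614  0.08287945  0.        ]
```

```bash
python3 - <<'E'
from h import *
arc(np.arange(.6,-.85,-.1))
E
```

```text
t 20.68 W [465.9 -73.7  81.6] D [-144.3 -117.9   81.6] yaw rel dock deg 7.04 F [ 0.  -0.1  0.7] g 26.9
tool theta 0.662 rad 145.4
0.6 [0, 0, -3.6, 0.0007, 0.0090, -0.0004]
0.5 [0, 0, -9.3, 0.0023, 0.0234, -0.0004]
0.4 [0, 0, -15.0, 0.0054, 0.0375, -0.0004]
0.3 [0, 0, -20.8, 0.0099, 0.0513, -0.0004]
0.2 [0, 0, -26.5, 0.0157, 0.0646, -0.0004]
0.1 [0, 0, -32.2, 0.0228, 0.0772, -0.0004]
0.0 [0, 0, -38.0, 0.0311, 0.0891, -0.0004]
-0.1 [0, 0, -43.7, 0.0406, 0.1001, -0.0004]
-0.2 [0, 0, -49.4, 0.0511, 0.1100, -0.0004]
-0.3 [0, 0, -55.2, 0.0626, 0.1189, -0.0004]
-0.4 [0, 0, -60.9, 0.0749, 0.1266, -0.0004]
-0.5 [0, 0, -66.6, 0.0879, 0.1330, -0.0004]
-0.6 [0, 0, -72.3, 0.1014, 0.1381, -0.0004]
-0.7 [0, 0, -78.1, 0.1155, 0.1418, -0.0004]
-0.8 [0, 0, -83.8, 0.1298, 0.1441, -0.0004]
```

Call:
{"api": "step_arm", "payload": {"steps": [[0, 0, -3.6, 0.0007, 0.009, 0, 0.68], [0, 0, -9.3, 0.0023, 0.0234, 0, 0.68], [0, 0, -15, 0.0054, 0.0375, 0, 0.68], [0, 0, -20.8, 0.01, 0.0513, 0, 0.68], [0, 0, -26.5, 0.0157, 0.0646, 0, 0.68], [0, 0, -32.2, 0.0228, 0.0772, 0, 0.68], [0, 0, -38, 0.0311, 0.089, 0, 0.68], [0, 0, -43.7, 0.0406, 0.1, 0, 0.68]]}}

```text
t: 21.68
position: [527.5, -162.6, 81.5]
tool_rot: [[0.552, 0.834, -0.001], [0.834, -0.552, 0.0], [0.0, -0.001, -1.0]]
force: [-1.0, 1.0, 0.5]
grip_width: 27.1
```

```bash
python3 - <<'E'
from h import *
arc(np.arange(-.1,-.85,-.1))
cv2.imwrite("pics/s21.png",cv2.resize(camera("scene")[140:290,130:330,::-1],None,fx=4,fy=4))
E
```

```text
t 21.68 W [ 527.5 -162.6   81.5] D [ -91.5 -212.2   81.5] yaw rel dock deg 51.02 F [-1.   1.   0.5] g 27.1
tool theta -0.101 rad 144.8
-0.1 [0, 0, 0.3, -0.0002, -0.0002, -0.0005]
-0.2 [0, 0, -5.4, 0.0005, 0.0143, -0.0005]
-0.3 [0, 0, -11.2, 0.0026, 0.0286, -0.0005]
-0.4 [0, 0, -16.9, 0.0061, 0.0427, -0.0005]
-0.5 [0, 0, -22.6, 0.0110, 0.0563, -0.0005]
-0.6 [0, 0, -28.4, 0.0172, 0.0694, -0.0006]
-0.7 [0, 0, -34.1, 0.0247, 0.0818, -0.0006]
-0.8 [0, 0, -39.8, 0.0335, 0.0934, -0.0006]
```

View pics/s21.png

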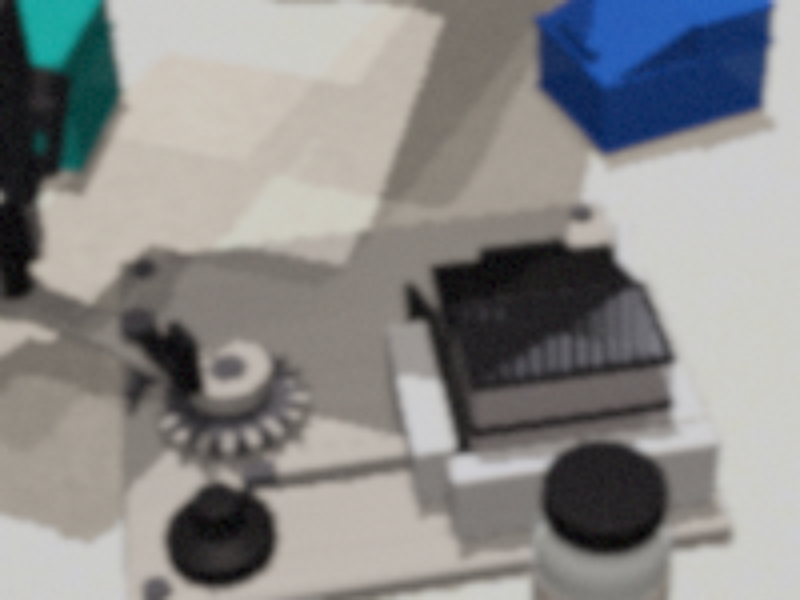

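Call:
{"api": "step_arm", "payload": {"steps": [[0, 0, -5.4, 0.0005, 0.0143, 0, 0.68], [0, 0, -11.2, 0.0026, 0.0286, 0, 0.68], [0, 0, -16.9, 0.006, 0.0427, 0, 0.68], [0, 0, -22.6, 0.011, 0.0563, 0, 0.68], [0, 0, -28.4, 0.017, 0.0694, 0, 0.68], [0, 0, -34, 0.0247, 0.0818, 0, 0.68], [0, 0, -38.5, 0.031, 0.0905, 0, 0.68], [0, 0, -40, 0.035, 0.095, 0, 0.68]]}}

```text
t: 22.72
position: [625.6, -185.9, 81.3]
tool_rot: [[-0.109, 0.994, -0.001], [0.994, 0.109, 0.0], [0.0, -0.001, -1.0]]
force: [-15.7, -4.1, 4.8]
grip_width: 27.3
```

```bash
python3 - <<'E'
from h import *
arc(np.arange(-.8,.05,.05))
im=camera("wrist")[:,:,::-1].copy();cv2.imwrite("pics/w22.png",im)
E
```

```text
t 22.73 W [ 625.6 -185.9   81.3] D [   4.  -244.9   81.3] yaw rel dock deg 90.77 F [-15.7  -4.1   4.8] g 27.3
tool theta -0.813 rad 144.9
-0.8 [0, 0, -0.1, -0.0001, -0.0018, -0.0007]
-0.75 [0, 0, 2.8, 0.0001, -0.0091, -0.0007]
-0.7 [0, 0, 5.7, 0.0006, -0.0163, -0.0007]
-0.65 [0, 0, 8.5, 0.0015, -0.0235, -0.0006]
-0.6 [0, 0, 11.4, 0.0028, -0.0307, -0.0006]
-0.55 [0, 0, 14.3, 0.0044, -0.0377, -0.0006]
-0.5 [0, 0, 17.1, 0.0063, -0.0447, -0.0006]
-0.45 [0, 0, 20.0, 0.0086, -0.0516, -0.0006]
-0.4 [0, 0, 22.9, 0.0113, -0.0583, -0.0006]
-0.35 [0, 0, 25.7, 0.0143, -0.0649, -0.0006]
-0.3 [0, 0, 28.6, 0.0176, -0.0714, -0.0006]
-0.25 [0, 0, 31.4, 0.0212, -0.0777, -0.0006]
-0.2 [0, 0, 34.3, 0.0251, -0.0837, -0.0006]
-0.15 [0, 0, 37.2, 0.0294, -0.0896, -0.0006]
-0.1 [0, 0, 40.0, 0.0339, -0.0953, -0.0006]
-0.05 [0, 0, 42.9, 0.0387, -0.1007, -0.0006]
0.0 [0, 0, 45.8, 0.0438, -0.1059, -0.0006]
```

View pics/w22.png

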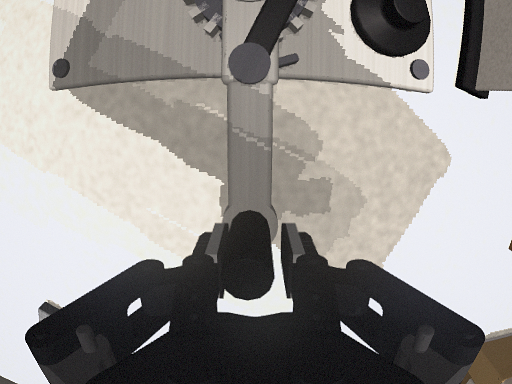

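Call:
{"api": "step_arm", "payload": {"steps": [[0, 0, 2.8, 0.0001, -0.009, 0, 0.68], [0, 0, 5.7, 0.0006, -0.0163, 0, 0.68], [0, 0, 8.5, 0.0015, -0.0235, 0, 0.68]]}}

```text
t: 23.15
position: [601.8, -187.0, 81.5]
tool_rot: [[0.043, 0.999, 0.0], [0.999, -0.043, 0.0], [0.0, 0.0, -1.0]]
force: [2.5, -0.3, -0.5]
grip_width: 27.4
```

Call:
{"api": "step_arm", "payload": {"steps": [[0, 0, 2.9, 0.0002, -0.0072, 0, 0.68], [0, 0, 4.5, 0.0005, -0.011, 0, 0.68]]}}

```text
t: 23.4
position: [591.9, -186.2, 81.5]
tool_rot: [[0.121, 0.993, 0.003], [0.993, -0.121, -0.001], [-0.0, 0.003, -1.0]]
force: [9.8, 0.2, -6.5]
grip_width: 27.5
```

Call:
{"api": "step_arm", "payload": {"steps": [[0, 0, 1.5, 0.0001, -0.0036, 0, 0.68], [0, 0, 3, 0.0002, -0.0072, 0, 0.68]]}}

```text
t: 23.65
position: [585.4, -185.3, 81.5]
tool_rot: [[0.172, 0.985, 0.004], [0.985, -0.172, -0.001], [-0.0, 0.004, -1.0]]
force: [11.3, 0.8, -8.5]
grip_width: 26.9
```

```bash
python3 - <<'E'
from h import *
arc([-.5,-.45])
cv2.imwrite("pics/s23.png",cv2.resize(camera("scene")[140:290,130:330,::-1],None,fx=4,fy=4))
a=cv2.imread("pics/s21.png");b=cv2.imread("pics/s23.png")
cv2.imwrite("pics/cmp3.png",cv2.resize(np.vstack([a[300:540,100:500],b[300:540,100:500]]),None,fx=1.2,fy=1.2))
for f in ("s18","s20","s21","s23"):
    g=cv2.imread(f"pics/{f}.png")[:,:,1].astype(int);print(f,g[500,400:460:4],g[440,440:480:4])
E
```

```text
t 23.65 W [ 585.4 -185.3   81.5] D [ -36.  -240.4   81.5] yaw rel dock deg 74.59 F [11.3  0.8 -8.5] g 26.9
tool theta -0.534 rad 145.0
-0.5 [0, 0, 0.9, -0.0000, -0.0050, -0.0005]
-0.45 [0, 0, 3.8, 0.0003, -0.0122, -0.0006]
s18 [178 178 173 161 141 123 115 113 116 116 114 109 103 103 109] [199 199 193 170 122  66  40  53  70  79]
s20 [178 178 172 160 141 123 115 115 116 116 113 107 101 103 110] [199 199 193 168 118  63  38  50  69  78]
s21 [184 184 179 168 148 128 120 119 122 122 120 113 107 109 114] [205 204 198 174 124  65  40  56  76  83]
s23 [186 187 182 169 149 131 123 122 124 124 121 116 109 110 117] [208 206 201 177 128  67  41  58  76  84]
```

View pics/cmp3.png

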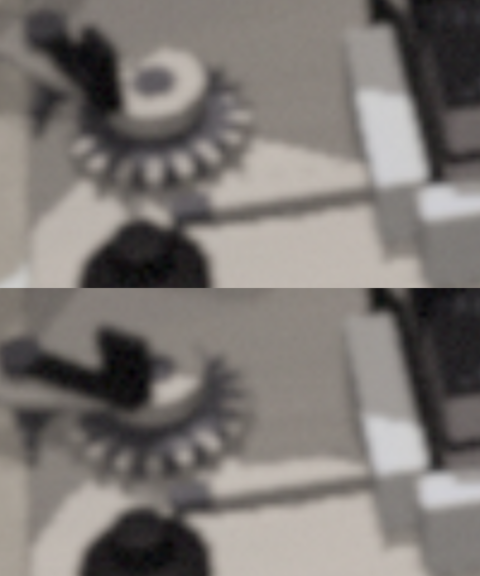

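```bash
python3 - <<'E'
from h import *
arc([-.6,-.65,-.7,-.75,-.78,-.8,-.81,-.815])
E
```

```text
t 23.7 W [ 585.1 -185.3   81.5] D [ -36.3 -240.4   81.5] yaw rel dock deg 74.51 F [10.5 -0.8 -7.1] g 27.3
tool theta -0.532 rad 145.0
-0.6 [0, 0, -4.9, 0.0005, 0.0098, -0.0005]
-0.65 [0, 0, -7.7, 0.0013, 0.0170, -0.0005]
-0.7 [0, 0, -10.6, 0.0024, 0.0242, -0.0004]
-0.75 [0, 0, -13.5, 0.0040, 0.0313, -0.0004]
-0.78 [0, 0, -15.2, 0.0050, 0.0355, -0.0004]
-0.8 [0, 0, -16.3, 0.0058, 0.0383, -0.0004]
-0.81 [0, 0, -16.9, 0.0062, 0.0397, -0.0004]
-0.81 [0, 0, -17.2, 0.0065, 0.0404, -0.0004]
```

Call:
{"api": "step_arm", "payload": {"steps": [[0, 0, -4.9, 0.0005, 0.01, 0, 0.68], [0, 0, -7.7, 0.0013, 0.017, 0, 0.68], [0, 0, -10.6, 0.0024, 0.0242, 0, 0.68], [0, 0, -13.5, 0.004, 0.0313, 0, 0.68], [0, 0, -15.2, 0.005, 0.036, 0, 0.68], [0, 0, -16.5, 0.006, 0.039, 0, 0.68], [0, 0, -17, 0.0065, 0.0415, 0, 0.68], [0, 0, -17, 0.0065, 0.0425, 0, 0.68]]}}

```text
t: 24.7
position: [625.5, -185.7, 81.3]
tool_rot: [[-0.125, 0.992, -0.004], [0.992, 0.125, 0.001], [0.002, -0.004, -1.0]]
force: [-12.6, 0.5, 6.1]
grip_width: 27.3
```

Call:
{"api": "step_arm", "payload": {"steps": [[0, 0, 0, 0, -0.0035, 0, 0.68], [0, 0, 0, 0, -0.0035, 0, 0.45], [0, 0, 0, 0, -0.0035, 0, 0.45], [0, 0, 0, 0, -0.0035, -0.03, 0.45], [0, 0, 0, 0, -0.0035, -0.08, 0.45], [0, 0, 0, 0, -0.0035, -0.13, 0.45], [0, 0, 0, -0.03, -0.03, -0.17, 0.45], [0, 0, 0, -0.05, -0.06, -0.19, 0.45]]}}

```text
t: 25.7
position: [573.8, -244.0, 273.8]
tool_rot: [[-0.126, 0.992, 0.003], [0.992, 0.126, -0.002], [-0.002, 0.003, -1.0]]
force: [-0.6, -0.3, -0.8]
grip_width: 47.1
```

```bash
python3 - <<'E'
from h import *
o=st();P=(o["position"],o["tool_rot"])
im=camera("wrist")[:,:,::-1].copy()
s=camera("scene")[:,:,::-1]
im=cv2.resize(im,None,fx=1.5,fy=1.5)
ax,u,p=geom(-.8)
for X,c in [((*(ax+145*u),100),(0,0,255)),((*leverpt(-.8,.5)[0],88),(0,255,0)),((95,15,97),(0,0,255)),((-35,15,66),(0,0,255))]:
    q=proj("wrist",D2W(X),P)*1.5;cv2.circle(im,tuple(q.astype(int)),3,c,-1)
cv2.imwrite("pics/w25.png",im)
cv2.imwrite("pics/s25.png",cv2.resize(s[100:330,60:410],None,fx=2.28,fy=2.28))
d=camera("side")[:,:,::-1];cv2.imwrite("pics/d25.png",cv2.resize(d[130:330,130:360],None,fx=3,fy=3))
E
```

```text
t 25.7 W [ 573.8 -244.   273.8] D [ -53.2 -297.7  273.8] yaw rel dock deg 91.74 F [-0.6 -0.3 -0.8] g 47.1
```

View pics/w25.png

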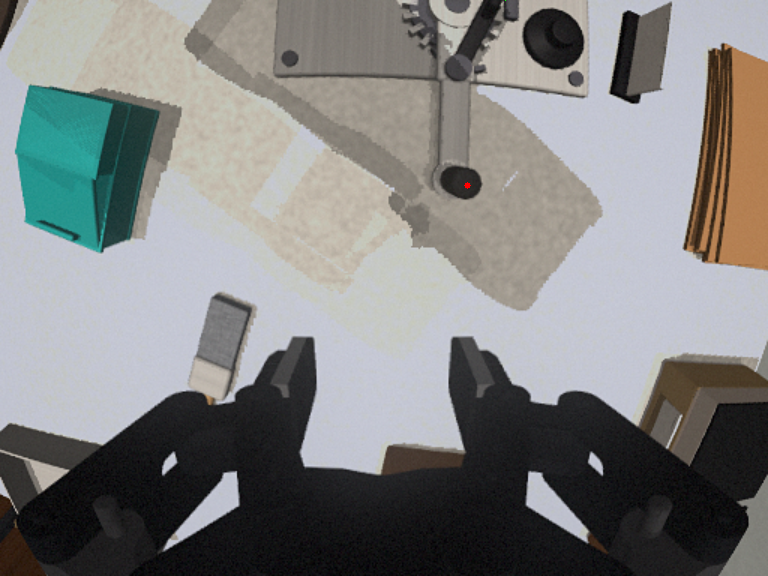

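View pics/s25.png

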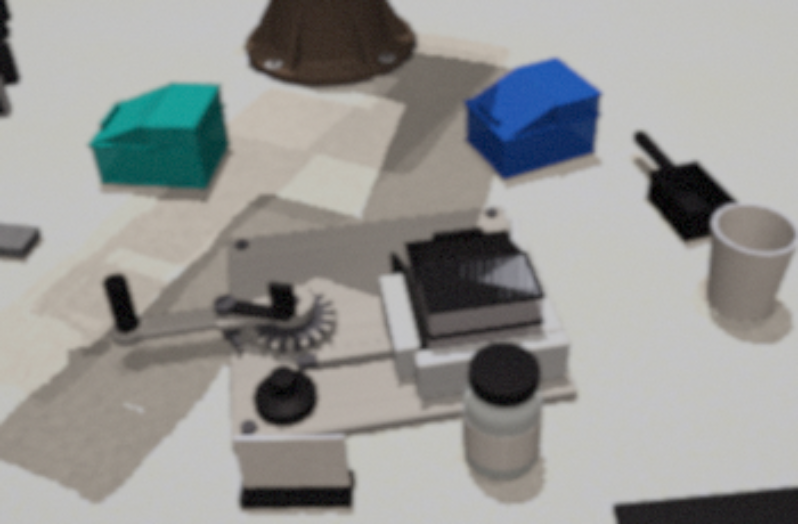

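View pics/d25.png

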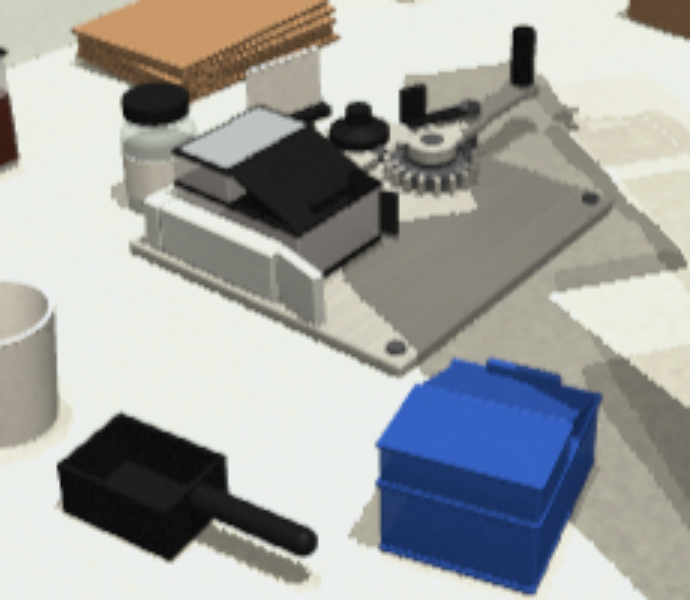

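```bash
python3 - <<'E'
from h import *
sh((30,-10,300))
E
```

```text
(30, -10, 300) -> [ 0.2853  0.0917 -0.0275]
```

Call:
{"api": "step_arm", "payload": {"steps": [[0, 0, 0, 0.05, 0.015, -0.02, 0.45], [0, 0, 0, 0.1, 0.03, -0.0275, 0.45], [0, 0, 0, 0.16, 0.05, -0.0275, 0.45], [0, 0, 0, 0.22, 0.07, -0.0275, 0.45], [0, 0, 0, 0.27, 0.085, -0.0275, 0.45], [0, 0, 0, 0.285, 0.092, -0.0275, 0.45], [0, 0, 0, 0.285, 0.092, -0.0275, 0.45], [0, 0, 0, 0.285, 0.092, -0.0275, 0.45]]}}

```text
t: 26.85
position: [629.3, 50.1, 298.5]
tool_rot: [[-0.124, 0.992, -0.001], [0.992, 0.124, -0.0], [-0.0, -0.001, -1.0]]
force: [-0.4, -0.1, -0.5]
grip_width: 46.8
```

```bash
python3 - <<'E'
from h import *
o=st();P=(o["position"],o["tool_rot"])
im=cv2.resize(camera("wrist")[:,:,::-1],None,fx=1.5,fy=1.5)
ax,u,p=geom(-.8)
for X,c in [((*(ax+145*u),100),(0,0,255)),((*leverpt(-.8,.5)[0],88),(0,255,0)),((95,15,97),(0,0,255)),((95,115,97),(0,0,255)),((-35,15,66),(0,0,255)),((-35,115,66),(0,0,255)),((0,-100,46),(255,0,0))]:
    q=proj("wrist",D2W(X),P)*1.5;cv2.circle(im,tuple(q.astype(int)),2,c,-1)
cv2.imwrite("pics/w26.png",im)
E
```

```text
t 26.85 W [629.3  50.1 298.5] D [ 30.2 -10.3 298.5] yaw rel dock deg 91.66 F [-0.4 -0.1 -0.5] g 46.8
```

View pics/w26.png

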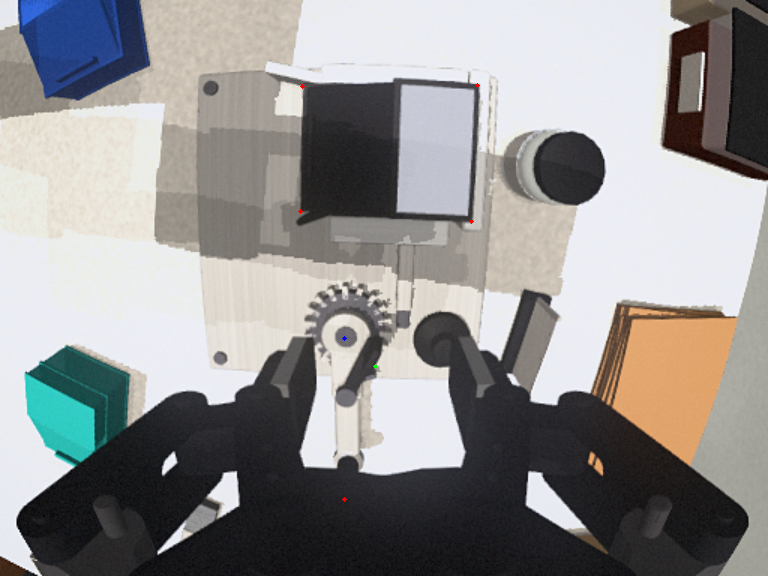

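```bash
python3 - <<'E'
from h import *
print(close_job()); st()
E
```

```text
the job is handed in; nothing more can be done
None
the job is handed in; nothing more can be done
```

The job is done and handed in at about 27 s of the 72 s allowed.

- **Bin:** I pushed it back until it stopped dead against the end stop, at about 35 N. The overhead view then showed its front face at dock x -35, which is home.
- **Lever and free-wheel check:** I flipped the lever to its tightening end. The handle then swung all the way anticlockwise at about 1–2 N, and the jaw did not move.
- **Clamping:** I worked the handle for two clockwise strokes.
    - **Slip near the end of the second stroke:** the force rose to about 23 N and then dropped to zero, which I took to be the pawl slipping a tooth with the jaw already at its hard stop.
    - **Jaw travel:** by picture it had moved about 31 mm, against 30.8 mm for fully closed.
    - **Extra short pull:** this met 10–11 N, more than the 4–7 N the handle normally needs, and the jaw did not move. I did not take it further, to avoid another slip.
- **Final state:** the last pictures show the bin on both the stop and the fence and the lever on tighten. The handle is at the anticlockwise stop, where I pressed it with about 13 N before letting go. The scoop, cap and coloured look-alike bins appear where they were at the start, and the arm is clear of everything.

Two contacts were firmer than I intended: about 50 N on the fingers when one return stroke reached the handle stop, and about 28 N upward on the gripper during the final bin push. Both are below the wrist limit of 120 N.

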